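Pin the clamp bar of the soil sample cell

ROBOT

A 6-joint arm with a two-finger parallel gripper is mounted at the origin on the work surface. World frame = base frame: x ahead of the robot, y to its left, z up, the work surface at z = 0. Lengths are in m, angles in rad, forces in N, time in s.
With the tool pointing down it reaches from about 0.4 to 0.925 m from the base axis. Payload 3.4 kg.
Tool frame: the origin (TCP) lies on the centre line of the jaws, within the pads' length; the fingertips stand 14 mm ahead of it and the grasp point (between the pads) lies 5 mm behind it (arm.finger_overhang is the distance from the TCP to the fingertips, in m); z points along the fingers, y is the direction in which the jaws open and shut (so a half turn about z gives the same grasp; the last joint's range is limited). The gripper opens to 85 mm and grips with 20 to 120 N. Pads are 22 mm wide; open, the fingers measure 114 mm over their backs; the gripper's body (76 mm by 85 mm) begins 54 mm behind the grasp point. The pads swing forward as they close: fully open they stand 13 mm farther back than shut.
Start: joints at [1.103, 0.307, 1.506, -0, 1.328, -0.073], TCP at [0.221, 0.531, 0.218] pointing down, gripper open.
Joint ranges: [-3.12, 3.12], [-1.05, 2.28], [0.14, 2.33], [-1.42, 4.57], [0.1, 2.73], [-2.68, 2.68]. Speed limits (rad/s): [2.57, 2.57, 3.14, 3.14, 3.14, 3.14].

INTERFACE

Orientations are given as a rotation vector (axis times angle).
In Python, from bench import status, optics, hand_in, arm gives the robot as it stands.
- The arm moves only by the shell command python3 -m inch 'ROWS' [OPENING] [FORCE]. ROWS is JSON, a list of rows, each an object of numbers: "tx", "ty", "tz": the shift along the tool's x, y, z in m; "yaw": the turn about the tool's z in degrees. In form: [{"tx": .., "ty": .., "tz": .., "yaw": ..}, ...]. A call has 1 to 10 rows; each row shifts and turns the commanded pose from where the row before left it, along the tool's axes as they then stand; what a row does not reach is not made up. A row lasts 1/12 s, in which the tool goes at most 41.7 mm and 7.16 degrees, less where a joint would pass 70% of its speed; a pose out of reach is approached as far as the arm can. A call is refused whole if a number of a shift passes 0.0417 or a number of a turn 7.16, either way. A call with a gripper value outside its range is refused whole. OPENING is the opening in per cent of the stroke, from 0 (shut) to 100 (fully open), set as the call begins (- or left out, the last holds). The fingers move at their own pace and stop on an object; FORCE is the grip in N (left out, the last holds). Time passes only in rows, so rows that do not move let the fingers close. It gives the time, the measured TCP pose, the force and the opening at its end, in the units of the state.
- status.state(): the state, without advancing time (a new reading comes with each control period).
- optics.get_image(name): name is "side" or "top" or "wrist"; returns (picture, depth): 420x560x3 uint8, blue, green, red; 420x560 float32, m along the optical axis (not along the pixel's ray), 0 where there is no reading.
- optics.camera_info(name): a dict with "camera_matrix" (3x3 intrinsics, pixels), "cam_to_world" (4x4, takes a point from camera to world coordinates). Camera axes: x right, y up, looking along -z (the intrinsics and any distortion apply to the point x, -y, -z); pixel columns grow to the right and rows downward; lengths in m; the calibration is good to about 2 mm. The wrist camera is an equidistant fisheye: a pixel r from the principal point sees the ray r / f radians off the axis. A picture is of the moment at which its call begins: read the wrist's pose just before it. camera_info takes no time and is no camera call; for the wrist camera it gives the pose at the moment of the call.
- hand_in(): hands the job in, once; it reports no verdict.
The state is a dict: "clock": time; "q": joint angles; "qvel": joint speeds; "tau": joint torques, N m; "tool_pos": TCP position; "tool_rot": TCP orientation; "force": force on the tool from outside, world axes, zero at the start; "torque": the same for the moment, N m; "finger_gap": opening from 0.0 (shut) to 1.0 (fully open).
Only numpy, scipy, OpenCV 4.12 (cv2) and the standard library are available. Lean on these libraries where they do the work, as an engineer would, in place of code of your own. Each camera call takes 0.05 s, during which the arm holds its last target.

TASK

Swing the clamp bar of the sloping sample stand fully home into its fork, then take the pin with the plain cylindrical head out of the white block and push it through the fork and the bar until its head seats on the fork. The clamp unit may sit a little to either side on its slideway, so feel for the hole. Let go of the pin and leave the ball-headed pin and the things on the bench where they are.

Things in the scene. Friction and masses are not known exactly. Their poses are not given: they have to be found in the camera images.
- slideway: Dark steel plate, 130 x 270 x 12 mm, fixed, sloping 30 degrees down to its front. Origin: centre of its upper face, 75 mm above the bench. x: up the slope; y: left along the plate; z: its normal, 30 degrees off vertical. On it the clamp unit (deck, cell, hinge, fork, bar) is clamped fast, shifted as a whole by an unmeasured amount of up to 9 mm either way along y; x and z are exact.
- fork_mark (a point): Fixed on the slideway (its axes, at x 0, y -80, z 60 mm): middle of the fork's hole on its upper face if the unit were not shifted; the true hole is up to 9 mm off along y. Cheeks 40 x 40 mm, upper z 50 to 60, lower 28 to 38; hole 13.6 mm, axis along z, chamfer 1.5. A web shuts the -y side: flat outer face 28 mm from the hole axis, x -20 to 20, z 8 to 60 mm. Open to +x and +y.
- cell_mark (a point): Fixed on the slideway (its axes, at x 0, y 0, z 38 mm): middle of the round cell's lid top, if not shifted. Cell lid 90 mm across; it stands on a deck plate 120 x 225 mm with its top at z 8 mm in the slideway's frame.
- hinge_mark (a point): Fixed on the slideway (its axes, at x 0, y 80, z 39 mm): bar hinge axis at the bar's underside, if not shifted. Bar 24 mm wide, 10 thick (z 39 to 49); 14 mm hole 160 mm from the hinge in a 34 mm square lug. On the bar, 80 mm from the hinge, a black upright post 14 mm in diameter reaches up to z 84 mm.
- bar (a joint): Angle (rad) of the steel clamp bar about its hinge, axis along the slideway's z. 0: home at its stop, lying along -y from the hinge over the cell, lug in the fork, holes aligned. Grows as the free end swings up the slope (+x), at most 0.9. Stiff: about 4 N at the post moves it, and it stays where it is left.
- pin: Loose steel pin, about 110 g: plain cylindrical head 22 mm in diameter, 26 mm tall; shank 12 mm in diameter, 48 mm long, foot chamfered 2.5 mm. Origin: centre of the head's underside; z to the head's top. Stands upright in one hole of the block, head resting on the block's top, 60 mm up. Seated in the fork its origin is at z 60 mm in the slideway's frame.
- ballpin: Other loose steel pin, not to be used: ball head 32 mm in diameter on a collar, 33 mm tall. Origin: centre of the underside of the collar. It stands in the other hole of the block.
- block: White plastic block fixed on the bench, 140 x 50 x 60 mm (x, y, z). Origin: centre of its underside. Two upright 14 mm holes through it, 45 mm either side of the centre along its x, hold the pins.
- cup: Loose white plastic sample cup, 54 mm in diameter, 60 mm tall; bystander. Origin: centre of its underside.
- bowl: Loose white porcelain bowl, 110 mm in diameter, 45 mm tall; bystander. Origin: centre of its underside.
- bottle: Loose white plastic bottle with a red cap, 64 mm in diameter, 110 mm tall; bystander. Origin: centre of its underside.

How it is judged:
On the way:
1. the clamp bar is swung home into the fork (value of joint bar below 0.02 rad), for 0.2 s.
At the end, for the whole second after the job is handed in: The bar is home (within 0.03 rad) and the pin stands through fork and bar, square to the slope within 5 degrees, its head seated on the fork within 2.5 mm, at rest and released (value of joint bar below 0.03 rad and z of pin in the frame of slideway between 0.056 and 0.0625 m and x of pin in the frame of slideway between -0.004 and 0.004 m and y of pin in the frame of slideway between -0.093 and -0.067 m and angle between the z axis of pin and the z axis of slideway, either way round below 0.09 rad and linear speed of pin below 0.01 m/s); the robot touches nothing.
It fails at once if the ball-headed pin is disturbed by more than 15 mm (distance of ballpin from where it was at the start of the episode above 0.015 m).
It fails at once if the cup, bowl or bottle is moved by more than 30 mm (distance of any of cup, bowl, bottle from where it was at the start of the episode above 0.03 m).
It also fails if it takes over 59 s, if anything falls off the work surface, if the arm or the gripper's body presses on something with over 40 N, if the wrist force passes 120 N, or if a joint passes its speed limit or range.

## Working session

There is one attempt and no reset: what is moved stays moved. The work goes in short steps, Python scripts to look and compute and a shell command to move; the robot and the scene stay as the last step left them, time stands still between calls to the robot, and variables do not carry over. Pictures are saved under pics/ and viewed, and the job is handed in when it is done.

```bash
ls; mkdir -p pics; cat > h.py <<'E'
import numpy as np,cv2
from bench import status,optics,arm
E
python3 - <<'E'
from h import *
s=status.state(); print({k:np.round(v,3).tolist() for k,v in s.items()}, arm.finger_overhang)
for n in ["side","top","wrist"]:
    c=optics.camera_info(n); 
    im,d=optics.get_image(n); cv2.imwrite(f"pics/{n}0.png",im); np.savez(f"pics/{n}0.npz",im=im,d=d,K=c["camera_matrix"],T=c["cam_to_world"])
    print(n,{k:np.round(v,3).tolist() if not isinstance(v,str) else v for k,v in c.items()})
E
```

```text
pics
{'clock': 0.0, 'q': [1.103, 0.308, 1.508, 0.0, 1.328, -0.073], 'qvel': [0.001, -0.0, 0.001, 0.001, -0.002, 0.002], 'tau': [-0.0, -45.756, -25.191, 0.0, 0.013, -0.0], 'tool_pos': [0.22, 0.53, 0.217], 'tool_rot': [-0.614, -3.08, 0.003], 'force': [-0.637, -0.05, -0.024], 'torque': [-0.03, -0.045, 0.018], 'finger_gap': 0.998} 0.014
side {'camera_matrix': [[525.039, 0.0, 277.331], [0.0, 525.039, 204.851], [0.0, 0.0, 1.0]], 'cam_to_world': [[0.759, 0.5, -0.418, -0.087], [-0.651, 0.594, -0.472, -0.661], [0.012, 0.63, 0.776, 1.172], [0.0, 0.0, 0.0, 1.0]]}
top {'camera_matrix': [[476.584, 0.0, 277.584], [0.0, 476.584, 199.064], [0.0, 0.0, 1.0]], 'cam_to_world': [[0.008, 0.985, -0.172, 0.282], [-1.0, 0.009, 0.002, 0.017], [0.003, 0.172, 0.985, 1.251], [0.0, 0.0, 0.0, 1.0]]}
wrist {'camera_matrix': [[325.192, 0.0, 276.653], [0.0, 325.192, 211.984], [0.0, 0.0, 1.0]], 'cam_to_world': [[0.384, -0.882, -0.272, 0.15], [0.923, 0.367, 0.114, 0.56], [-0.001, -0.295, 0.955, 0.374], [0.0, 0.0, 0.0, 1.0]]}
```

View pics/side0.png

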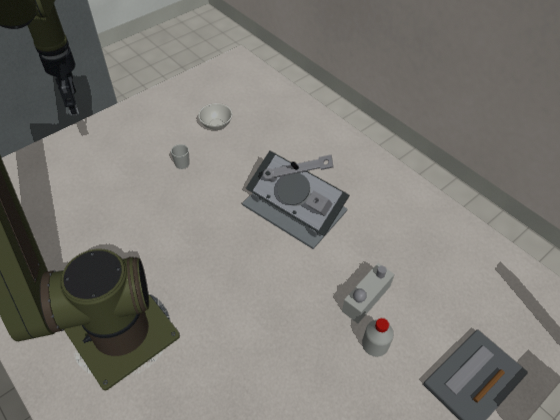

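View pics/top0.png

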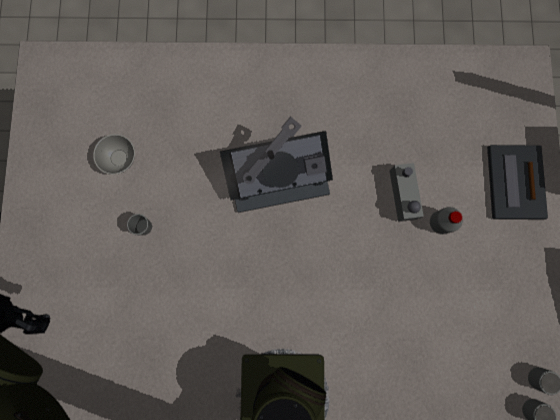

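View pics/wrist0.png

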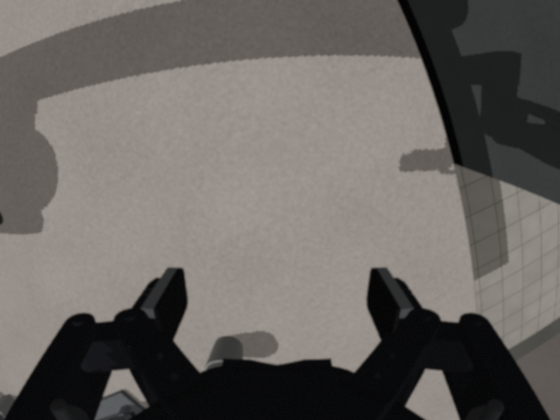

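```bash
python3 - <<'E'
import numpy as np,cv2
t=cv2.imread("pics/top0.png"); s=cv2.imread("pics/side0.png")
a=cv2.resize(t[100:230,200:480],None,fx=2.85,fy=2.85,interpolation=cv2.INTER_CUBIC)
cv2.imwrite("pics/top0c.png",cv2.convertScaleAbs(a,alpha=1.8))
a=cv2.resize(s[140:360,235:415],None,fx=2.7,fy=2.7,interpolation=cv2.INTER_CUBIC)
cv2.imwrite("pics/side0c.png",cv2.convertScaleAbs(a,alpha=1.8))
E
```

```text
(no output)
```

View pics/top0c.png

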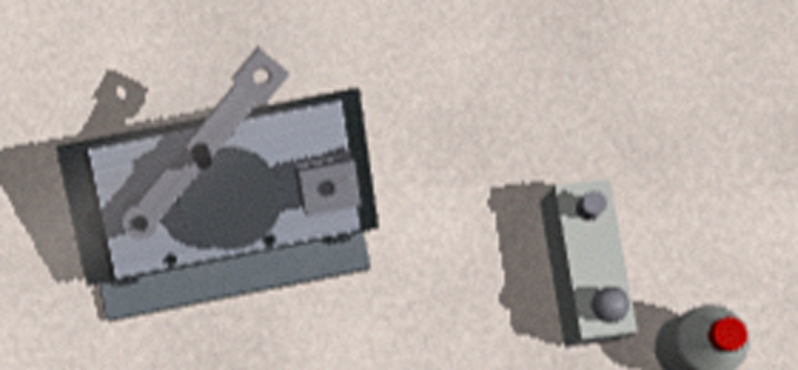

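View pics/side0c.png

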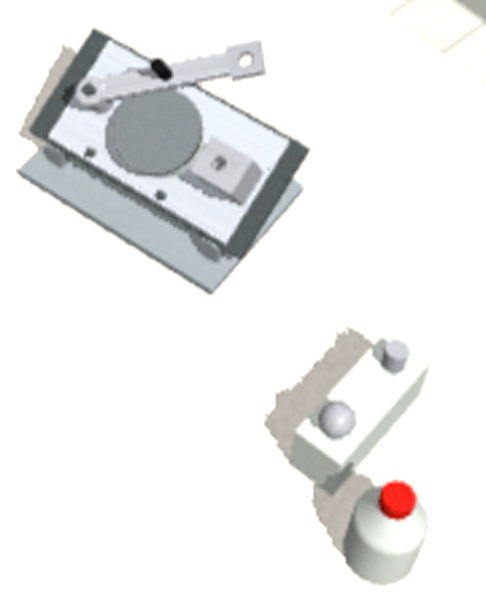

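```bash
cat >> h.py <<'E'
def ray(c,px):
    K,T=np.array(c["camera_matrix"]),np.array(c["cam_to_world"])
    d=np.array([(px[0]-K[0,2])/K[0,0],-(px[1]-K[1,2])/K[1,1],-1.])
    return T[:3,3],T[:3,:3]@d
def rayw(c,px):
    K,T=np.array(c["camera_matrix"]),np.array(c["cam_to_world"])
    u=np.array([px[0]-K[0,2],px[1]-K[1,2]]);r=np.linalg.norm(u);a=r/K[0,0];u=u/max(r,1e-9)
    return T[:3,3],T[:3,:3]@np.array([np.sin(a)*u[0],-np.sin(a)*u[1],-np.cos(a)])
def onz(od,z):
    o,d=od; return o+d*(z-o[2])/d[2]
def proj(c,P,fish=False):
    K,T=np.array(c["camera_matrix"]),np.array(c["cam_to_world"])
    p=T[:3,:3].T@(np.asarray(P)-T[:3,3]); p=p*[1,-1,-1]
    if not fish: return K[:2,2]+K[0,0]*p[:2]/p[2]
    r=np.hypot(p[0],p[1]); return K[:2,2]+K[0,0]*np.arctan2(r,p[2])*p[:2]/max(r,1e-9)
E
python3 - <<'E'
from h import *
ct=optics.camera_info("top");cs=optics.camera_info("side")
T=lambda x,y:(200+(x+.5)/2.85-.5,100+(y+.5)/2.85-.5)
S=lambda x,y:(235+(x+.5)/2.7-.5,140+(y+.5)/2.7-.5)
dt=np.load("pics/top0.npz")["d"]
for n,p,z in [("TL",(58,148),.1075),("TR",(358,90),.1075),("BR",(378,228),.0425),("BL",(88,283),.0425),("hole",(326,188),.127),("pinA",(594,203),.086),("ball",(612,304),.077),("blkTL",(553,186),.06),("blkTR",(609,180),.06),("blkBR",(636,332),.06),("blkBL",(577,345),.06),("cap",(730,333),.11)]:
    q=T(*p); P=onz(ray(ct,q),z); o,d=ray(ct,q); D=dt[int(round(q[1])),int(round(q[0]))]
    print(n,P.round(4),(o+d*D).round(4))
print("side")
for n,p,z in [("TL",(97,30),.1075),("TR",(309,150),.1075),("BR",(237,257),.0425),("hole",(220,163),.127),("pinA",(397,346),.086),("ball",(337,420),.077),("cap",(398,490),.11)]:
    print(n,onz(ray(cs,S(*p)),z).round(4))
E
```

```text
TL [0.5991 0.1588 0.1075] [0.599  0.1587 0.1079]
TR [ 0.6541 -0.1025  0.1075] [ 0.6875 -0.1132  0.0051]
BR [ 0.5448 -0.1263  0.0425] [ 0.5444 -0.1261  0.0442]
BL [0.4916 0.1361 0.0425] [0.4911 0.1358 0.0454]
hole [ 0.5607 -0.0724  0.127 ] [ 0.5666 -0.0743  0.1032]
pinA [ 0.5595 -0.3116  0.086 ] [ 0.5589 -0.3108  0.0886]
ball [ 0.4711 -0.3264  0.077 ] [ 0.4684 -0.3216  0.0934]
blkTL [ 0.5811 -0.2825  0.06  ] [ 5.962e-01 -2.977e-01 -2.000e-04]
blkTR [ 0.5871 -0.3333  0.06  ] [ 0.5872 -0.3334  0.0598]
blkBR [ 0.4489 -0.3516  0.06  ] [ 0.4492 -0.3523  0.0579]
blkBL [ 0.4369 -0.2989  0.06  ] [ 0.4435 -0.3124  0.0092]
cap [ 0.4417 -0.4159  0.11  ] [ 0.4419 -0.4163  0.1089]
side
TL [0.6002 0.1499 0.1075]
TR [ 0.6529 -0.111   0.1075]
BR [ 0.5453 -0.1284  0.0425]
hole [ 0.5623 -0.0774  0.127 ]
pinA [ 0.5629 -0.3136  0.086 ]
ball [ 0.4713 -0.3282  0.077 ]
cap [ 0.4455 -0.4157  0.11  ]
```

```bash
python3 -m inch '[{"tz":-0.022,"yaw":-6.9},{"tz":-0.022,"yaw":-6.9},{"tz":-0.022,"yaw":-6.9},{"tz":-0.022,"yaw":-6.9},{"tz":-0.022,"yaw":-6.9}]' 0 40
python3 -m inch '[{"tx":-0.0112,"ty":-0.0295},{"tx":-0.0112,"ty":-0.0295},{"tx":-0.0112,"ty":-0.0295},{"tx":-0.0112,"ty":-0.0295},{"tx":-0.0112,"ty":-0.0295},{"tx":-0.0112,"ty":-0.0295},{"tx":-0.0112,"ty":-0.0295},{"tx":-0.0112,"ty":-0.0295},{"tx":-0.0112,"ty":-0.0295},{"tx":-0.0112,"ty":-0.0295}]'
python3 -m inch '[{"tx":-0.0112,"ty":-0.0295},{"tx":-0.0112,"ty":-0.0295},{"tx":-0.0112,"ty":-0.0295},{"tx":-0.0112,"ty":-0.0295},{"tx":-0.0112,"ty":-0.0295},{"tx":-0.0112,"ty":-0.0295},{"tx":-0.0112,"ty":-0.0295},{"tx":-0.0112,"ty":-0.0295},{"tx":-0.0112,"ty":-0.0295},{"tx":-0.0112,"ty":-0.0295},{"tx":0}]' ; python3 -m inch '[{"tx":0}]'
cat >> h.py <<'E'
def snap(n,tag,gain=1.0,crop=None,f=1):
    c=optics.camera_info(n); im,d=optics.get_image(n); cv2.imwrite(f"pics/{tag}_raw.png",im)
    np.savez(f"pics/{tag}.npz",im=im,d=d,camera_matrix=c["camera_matrix"],cam_to_world=c["cam_to_world"])
    if crop: im=im[crop[1]:crop[3],crop[0]:crop[2]]
    im=cv2.resize(im,None,fx=f,fy=f,interpolation=cv2.INTER_CUBIC)
    cv2.imwrite(f"pics/{tag}.png",cv2.convertScaleAbs(im,alpha=gain)); return c,d
E
python3 -c "
from h import *
snap('wrist','w1',1.5); s=status.state(); print(s['clock'],s['q'],s['tool_pos'],s['tool_rot'])"
```

```text
0.2 [ 1.10348522e+00  3.07316486e-01  1.50718189e+00  6.37041948e-06
  1.32838599e+00 -7.35151784e-02] [0.22045692 0.53058658 0.21771341] [-6.14517630e-01 -3.08054594e+00  1.95246878e-03]schema error: expected keys tx, ty, tz, yaw
schema error: expected keys tx, ty, tz, yaw
schema error: expected keys tx, ty, tz, yaw
schema error: expected keys tx, ty, tz, yaw
```

```bash
python3 -m inch '[{"tx":0,"ty":0,"tz":-0.022,"yaw":-6.9},{"tx":0,"ty":0,"tz":-0.022,"yaw":-6.9},{"tx":0,"ty":0,"tz":-0.022,"yaw":-6.9},{"tx":0,"ty":0,"tz":-0.022,"yaw":-6.9},{"tx":0,"ty":0,"tz":-0.022,"yaw":-6.9}]' 0 40
python3 -m inch '[{"tx":-0.0112,"ty":-0.0295,"tz":0,"yaw":0},{"tx":-0.0112,"ty":-0.0295,"tz":0,"yaw":0},{"tx":-0.0112,"ty":-0.0295,"tz":0,"yaw":0},{"tx":-0.0112,"ty":-0.0295,"tz":0,"yaw":0},{"tx":-0.0112,"ty":-0.0295,"tz":0,"yaw":0},{"tx":-0.0112,"ty":-0.0295,"tz":0,"yaw":0},{"tx":-0.0112,"ty":-0.0295,"tz":0,"yaw":0},{"tx":-0.0112,"ty":-0.0295,"tz":0,"yaw":0},{"tx":-0.0112,"ty":-0.0295,"tz":0,"yaw":0},{"tx":-0.0112,"ty":-0.0295,"tz":0,"yaw":0}]'
python3 -m inch '[{"tx":-0.0112,"ty":-0.0295,"tz":0,"yaw":0},{"tx":-0.0112,"ty":-0.0295,"tz":0,"yaw":0},{"tx":-0.0112,"ty":-0.0295,"tz":0,"yaw":0},{"tx":-0.0112,"ty":-0.0295,"tz":0,"yaw":0},{"tx":-0.0112,"ty":-0.0295,"tz":0,"yaw":0},{"tx":-0.0112,"ty":-0.0295,"tz":0,"yaw":0},{"tx":-0.0112,"ty":-0.0295,"tz":0,"yaw":0},{"tx":-0.0112,"ty":-0.0295,"tz":0,"yaw":0},{"tx":-0.0112,"ty":-0.0295,"tz":0,"yaw":0},{"tx":-0.0112,"ty":-0.0295,"tz":0,"yaw":0}]'
python3 -m inch '[{"tx":0,"ty":0,"tz":0,"yaw":0},{"tx":0,"ty":0,"tz":0,"yaw":0}]'
python3 -c "
from h import *
snap('wrist','w1',1.5); s=status.state(); print(s['clock'],s['q'],s['tool_pos'],s['tool_rot'])"
```

```text
clock: 0.62
tool_pos: [0.2205, 0.5307, 0.329]
tool_rot: [0.336, -3.123, 0.001]
force: [-0.1, 1.0, -0.9]
finger_gap: 0.296
clock: 1.45
tool_pos: [0.3916, 0.264, 0.3282]
tool_rot: [0.327, -3.124, -0.0]
force: [1.5, 0.6, 0.3]
finger_gap: -0.002
clock: 2.28
tool_pos: [0.5622, -0.0014, 0.3281]
tool_rot: [0.326, -3.124, -0.0]
force: [0.3, 0.4, 1.2]
finger_gap: 0.001
clock: 2.45
tool_pos: [0.5624, -0.0014, 0.3275]
tool_rot: [0.322, -3.124, -0.001]
force: [-0.1, 0.3, -0.4]
finger_gap: 0.0
2.5 [-7.60333284e-02  2.25251208e-01  1.34868358e+00  5.37413469e-04
  1.56931077e+00 -1.85375098e+00] [ 5.61619987e-01 -2.54967720e-04  3.27661776e-01] [ 3.24291687e-01 -3.12327139e+00 -1.29350779e-03]
```

View pics/w1.png

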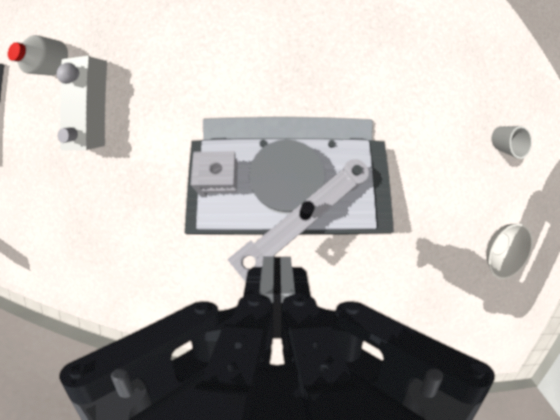

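```bash
python3 - <<'E'
import cv2
a=cv2.imread("pics/w1_raw.png")[105:285,170:410]
cv2.imwrite("pics/w1c.png",cv2.convertScaleAbs(cv2.resize(a,None,fx=3.3,fy=3.3,interpolation=cv2.INTER_CUBIC),alpha=1.4))
a=cv2.imread("pics/w1_raw.png")[20:170,30:130]
cv2.imwrite("pics/w1b.png",cv2.convertScaleAbs(cv2.resize(a,None,fx=4,fy=4,interpolation=cv2.INTER_CUBIC),alpha=1.3))
E
```

```text
(no output)
```

View pics/w1c.png

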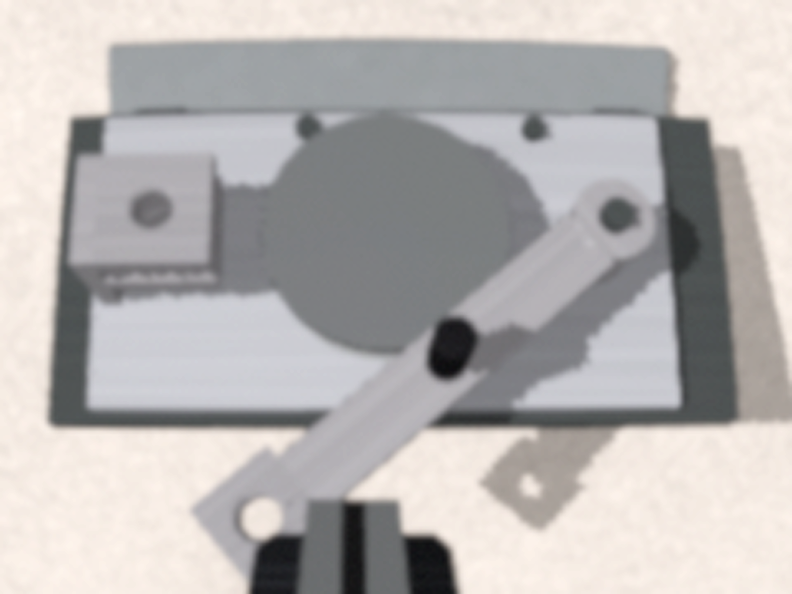

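View pics/w1b.png

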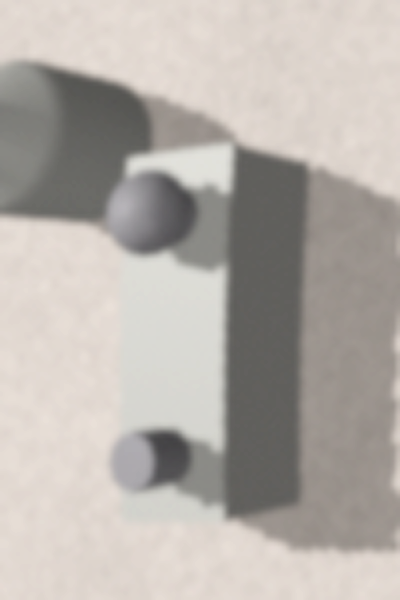

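```bash
cat >> h.py <<'E'
def slide(ox,oy,yaw):
    c,s=np.cos(np.radians(yaw)),np.sin(np.radians(yaw)); a=np.radians(30)
    X=np.array([c*np.cos(a),s*np.cos(a),np.sin(a)]);Y=np.array([-s,c,0]);Z=np.cross(X,Y)
    return np.array([ox,oy,.075]),np.c_[X,Y,Z]
def onplane(od,sl,z):
    o,d=od;O,R=sl; ol=R.T@(o-O); dl=R.T@d; return ol+dl*(z-ol[2])/dl[2]
E
python3 - <<'E'
from h import *
z=np.load("pics/w1.npz"); 
W=lambda x,y:(170+(x+.5)/3.3-.5,105+(y+.5)/3.3-.5)
B=lambda x,y:(30+(x+.5)/4-.5,20+(y+.5)/4-.5)
pts={"FR":((72,119),.0425),"FL":((709,120),.0425),"BL":((737,419),.1075),"BR":((50,423),.1075)}
P={}
for n,(p,h) in pts.items():
    P[n]=onz(rayw(z,W(*p)),h); print(n,P[n].round(4))
m=sum(P.values())/4; v=P["FL"]+P["BL"]-P["FR"]-P["BR"]; yaw=np.degrees(np.arctan2(-v[0],v[1])); print("centre",m.round(4),"yaw",yaw, np.linalg.norm(v)/2)
u=P["BL"]+P["BR"]-P["FL"]-P["FR"]; print("yaw2",np.degrees(np.arctan2(u[1],u[0])),np.linalg.norm(u)/2)
sl=slide(m[0],m[1],yaw)
for n,p,h in [("hole",(152,208),.060),("barhole",(261,519),.049),("hinge",(618,215),.049),("lidc",(386,233),.038),("posttop",(458,336),.084),("deckL",(672,262),.008),("deckR",(96,262),.008)]:
    print(n,onplane(rayw(z,W(*p)),sl,h).round(4),end=" "); print((sl[0]+sl[1]@onplane(rayw(z,W(*p)),sl,h)).round(4))
for n,p,h in [("pintop",(133,461),.086),("ball",(150,212),.077)]: print(n,onz(rayw(z,B(*p)),h).round(4))
# depth corr check of fork point
d=z["d"]; print(d[140:150,230][:3])
E
```

```text
FR [ 0.5438 -0.1244  0.0425]
FL [0.4881 0.1385 0.0425]
BL [0.5965 0.1603 0.1075]
BR [ 0.652  -0.1011  0.1075]
centre [0.5701 0.0183 0.075 ] yaw 11.967728963787991 0.26794282060904706
yaw2 11.735151836376552 0.1282941431288986
hole [-0.0002 -0.0851  0.06  ] [ 0.5582 -0.0712  0.1269]
barhole [ 0.1034 -0.0472  0.049 ] [ 0.6436 -0.0144  0.1692]
hinge [-0.0015  0.0768  0.049 ] [0.5289 0.0881 0.1167]
lidc [ 0.0019 -0.0051  0.038 ] [0.5542 0.0097 0.1089]
posttop [0.051  0.0147 0.084 ] [0.5692 0.0332 0.1732]
deckL [0.0025 0.1085 0.008 ] [0.5458 0.1241 0.0832]
deckR [ 0.002  -0.1168  0.008 ] [ 0.5921 -0.0964  0.0829]
pintop [ 0.5573 -0.3101  0.086 ]
ball [ 0.4685 -0.3228  0.077 ]
[0.42091146 0.42069215 0.4207463 ]
```

```bash
cat >> h.py <<'E'
from scipy.spatial.transform import Rotation as Ro
SL=slide(.5701,.0183,11.87)
def tcp():
    s=status.state(); return s,np.array(s["tool_pos"]),Ro.from_rotvec(s["tool_rot"]).as_matrix()
def delta(target):
    s,p,R=tcp(); return R.T@(np.asarray(target)-p)
def w(l): return SL[0]+SL[1]@np.asarray(l)
def loc(p): return SL[1].T@(np.asarray(p)-SL[0])
E
python3 - <<'E'
from h import *
s,p,R=tcp(); print(p,s["force"])
t=w([.070,.0145,.069])-R[:,0]*.011-R[:,2]*.014
print(t, delta(t)); print(R.T@SL[1])
E
```

```text
[ 5.61619987e-01 -2.54967720e-04  3.27661776e-01] [-0.02034008  0.16449045 -0.20809809]
[0.60346852 0.04011364 0.18373992] [-0.04945624  0.03076917  0.14388107]
[[-8.65305916e-01  2.49795307e-04  5.01244062e-01]
 [ 7.06306409e-04  9.99999491e-01  7.20958037e-04]
 [-5.01243626e-01  9.77881148e-04 -8.65305652e-01]]
```

```bash
python3 -m inch '[{"tx":-0.0165,"ty":0.0103,"tz":0,"yaw":0},{"tx":-0.0165,"ty":0.0103,"tz":0.01,"yaw":0},{"tx":-0.0165,"ty":0.0102,"tz":0.02,"yaw":0},{"tx":0,"ty":0,"tz":0.03,"yaw":0},{"tx":0,"ty":0,"tz":0.03,"yaw":0},{"tx":0,"ty":0,"tz":0.03,"yaw":0},{"tx":0,"ty":0,"tz":0.024,"yaw":0},{"tx":0,"ty":0,"tz":0,"yaw":0}]'
python3 -c "
from h import *
snap('wrist','w2',1.4,(170,105,410,285),3.3); s,p,R=tcp(); print(loc(p+R[:,0]*.011+R[:,2]*.014),s['force'])"
```

```text
clock: 3.17
tool_pos: [0.5988, 0.042, 0.179]
tool_rot: [0.328, -3.113, -0.003]
force: [-1.1, 0.5, -0.5]
finger_gap: 0.0
[0.06695329 0.01672438 0.06859833] [0.24739459 0.05563451 0.81324417]
```

View pics/w2.png

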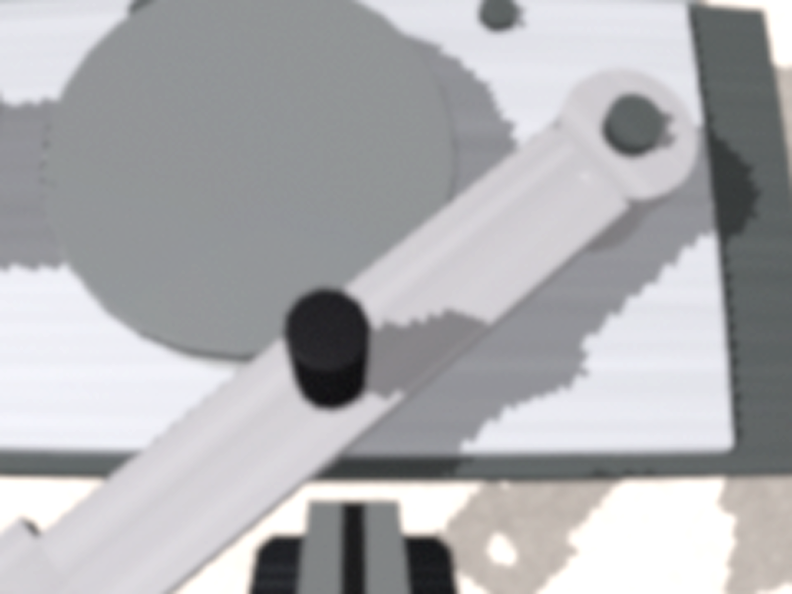

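```bash
python3 -m inch '[{"tx":0.0052,"ty":-0.004,"tz":0.003,"yaw":0},{"tx":0.0052,"ty":-0.003,"tz":0.003,"yaw":0},{"tx":0.0052,"ty":-0.004,"tz":0.003,"yaw":0},{"tx":0.0052,"ty":-0.003,"tz":0.003,"yaw":0},{"tx":0.0052,"ty":-0.002,"tz":0.003,"yaw":0},{"tx":0.0052,"ty":-0.002,"tz":0.003,"yaw":0},{"tx":0.0052,"ty":-0.001,"tz":0.003,"yaw":0},{"tx":0.0052,"ty":-0.001,"tz":0.003,"yaw":0}]'
python3 -c "
from h import *
snap('wrist','w3',1.4,(170,105,410,285),3.3); s,p,R=tcp(); print(loc(p+R[:,0]*.011+R[:,2]*.014),s['force'])"
```

```text
clock: 3.88
tool_pos: [0.5668, 0.0119, 0.1602]
tool_rot: [-0.326, 3.124, 0.0]
force: [0.0, -0.5, -0.5]
finger_gap: 0.0
[ 0.0201728  -0.0054334   0.06962483] [-2.26750748  0.09053302 -0.08786603]
```

View pics/w3.png

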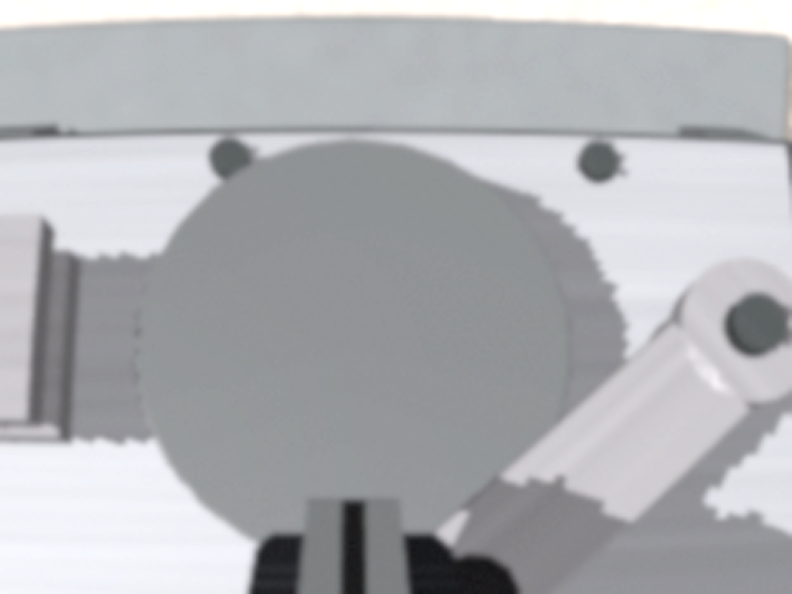

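```bash
python3 -c "
from h import *
snap('side','s3',1.5,(225,130,365,260),5)
snap('top','t3',1.5,(210,110,350,220),5)"
```

```text
(no output)
```

View pics/s3.png

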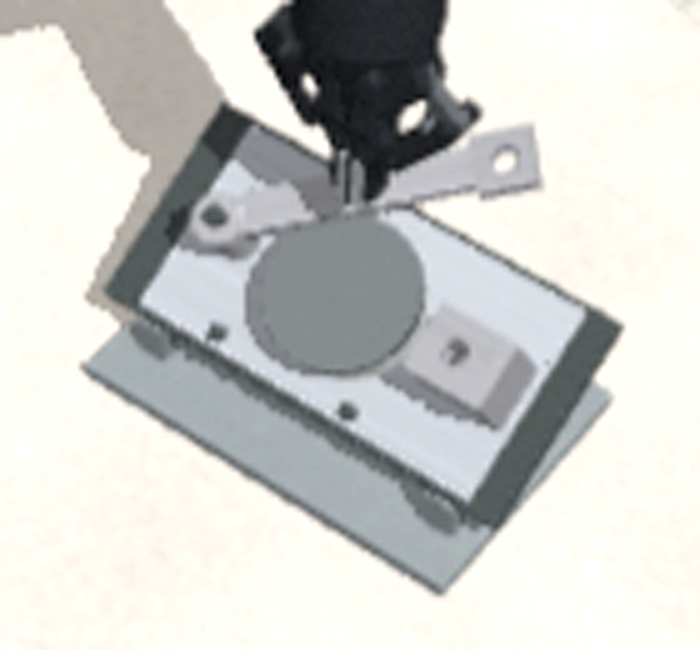

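View pics/t3.png

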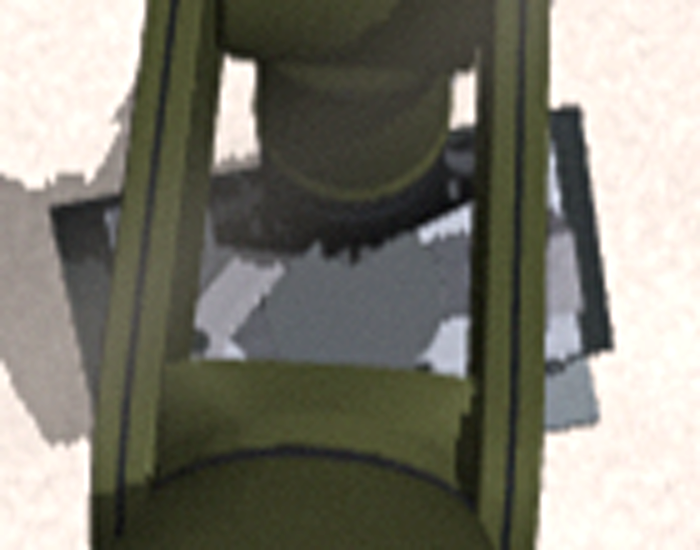

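```bash
python3 -m inch '[{"tx":-0.0104,"ty":-0.002,"tz":-0.006,"yaw":0},{"tx":-0.0104,"ty":0,"tz":-0.006,"yaw":0},{"tx":-0.0104,"ty":0,"tz":-0.006,"yaw":0},{"tx":-0.0104,"ty":0,"tz":-0.006,"yaw":0},{"tx":0,"ty":0.016,"tz":0,"yaw":0},{"tx":0,"ty":0,"tz":0,"yaw":0},{"tx":0,"ty":0,"tz":0,"yaw":0}]'
python3 -c "
from h import *
c,d=snap('wrist','w4',1.4,(170,105,410,285),3.3); s,p,R=tcp(); print(loc(p+R[:,0]*.011+R[:,2]*.014),s['force'])
print(proj(c,p+R[:,2]*.014,True), proj(c,p+R[:,2]*.014+R[:,0]*.011,True))
o=np.array(c['cam_to_world'])[:3,3]; print(R.T@(o-p))"
```

```text
clock: 4.62
tool_pos: [0.6052, 0.0351, 0.1842]
tool_rot: [0.329, -3.124, 0.0]
force: [0.2, 0.4, 0.7]
finger_gap: 0.002
[0.07053276 0.00877268 0.06910859] [-0.04481886  0.07244786 -0.00777105]
[275.08788086 251.1163974 ] [275.0588816  233.21112516]
[ 0.07630322  0.00061754 -0.1563223 ]
```

View pics/w4.png

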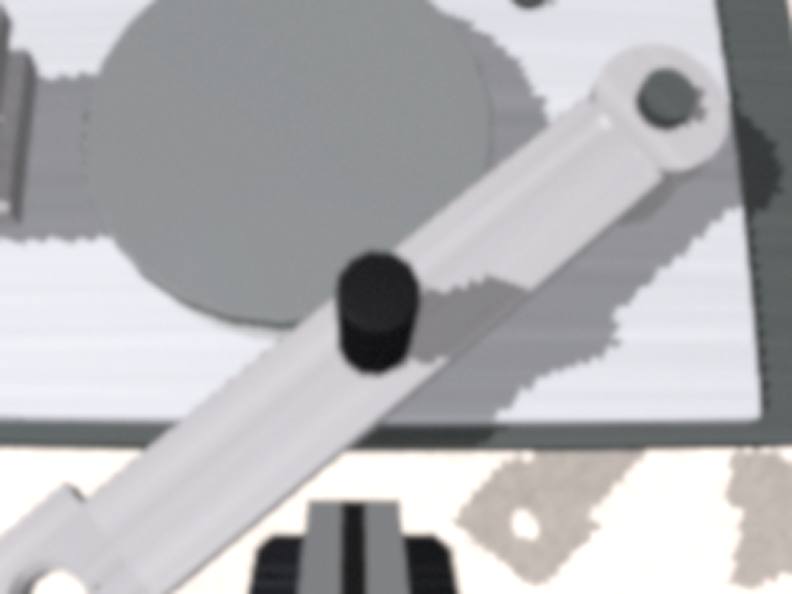

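```bash
python3 -m inch '[{"tx":0.0052,"ty":0.004,"tz":0.003,"yaw":0},{"tx":0.0052,"ty":0.002,"tz":0.003,"yaw":0},{"tx":0.0052,"ty":0,"tz":0.003,"yaw":0},{"tx":0.0026,"ty":0,"tz":0.0015,"yaw":0},{"tx":0,"ty":0,"tz":0,"yaw":0}]'
python3 -c "
from h import *
c,d=snap('wrist','w5',1.4,(170,105,410,285),3.3); s,p,R=tcp(); print(loc(p+R[:,2]*.014),s['force'])"
```

```text
clock: 5.08
tool_pos: [0.5844, 0.0363, 0.1731]
tool_rot: [0.326, -3.123, -0.0]
force: [-0.2, -0.2, -0.9]
finger_gap: 0.002
[0.05832315 0.01460369 0.06393082] [-0.16987305 -0.36809667 -0.28780046]
```

View pics/w5.png

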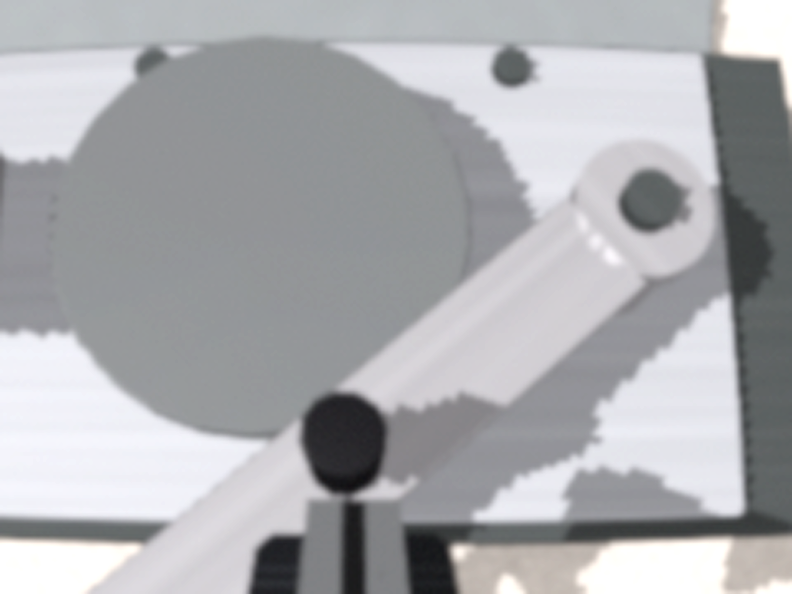

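```bash
python3 -m inch '[{"tx":0.0052,"ty":-0.002,"tz":0.003,"yaw":0},{"tx":0.0052,"ty":-0.004,"tz":0.003,"yaw":0},{"tx":0.0052,"ty":-0.0035,"tz":0.003,"yaw":0},{"tx":0.0052,"ty":-0.003,"tz":0.003,"yaw":0},{"tx":0.0052,"ty":-0.002,"tz":0.003,"yaw":0},{"tx":0.0052,"ty":-0.002,"tz":0.003,"yaw":0},{"tx":0.0052,"ty":-0.001,"tz":0.003,"yaw":0}]'
python3 -c "
from h import *
c,d=snap('wrist','w6',1.4,(170,105,410,285),3.3); s,p,R=tcp(); print(loc(p+R[:,2]*.014),s['force'])"
```

```text
clock: 5.72
tool_pos: [0.5534, 0.0115, 0.1524]
tool_rot: [0.326, -3.124, 0.0]
force: [-0.6, -0.1, -1.3]
finger_gap: 0.003
[ 0.01435524 -0.00299532  0.06404201] [-2.32684328 -0.31099576 -0.64912018]
```

View pics/w6.png

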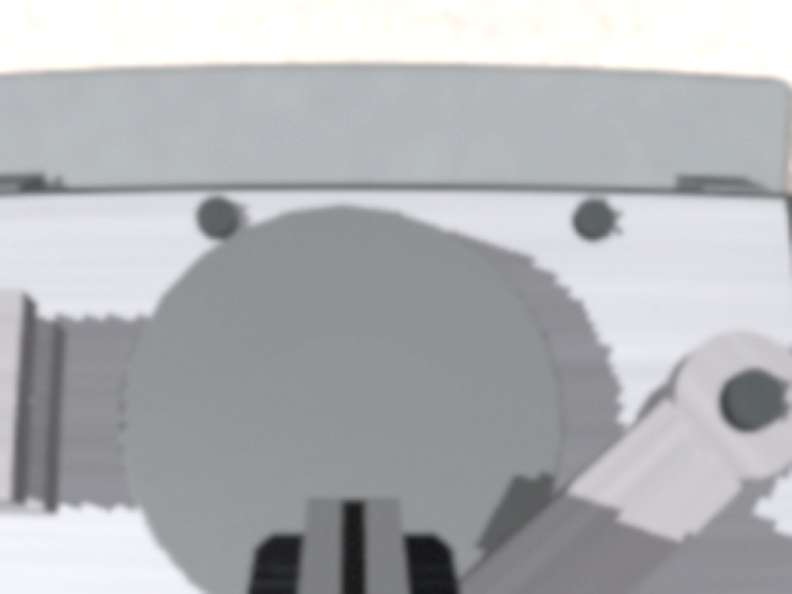

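```bash
python3 - <<'E'
from h import *
z=np.load("pics/w6.npz"); s,p,R=tcp()
T=z["cam_to_world"]
for x in (266,270,276,284,289):
  for y in (255,258,262,268,275,282,300):
    D=z["d"][y,x]; o,d=rayw(z,(x,y)); dc=d/ -(T[:3,:3].T@d)[2]
    print(x,y,round(float(D),4),(R.T@(o+dc*D-p)).round(4), loc(o+dc*D).round(4))
E
```

```text
266 255 0.0 [ 7.520e-02  1.000e-04 -1.568e-01] [ 0.0352 -0.003   0.2495]
266 258 0.149 [ 0.0104 -0.0047 -0.0209] [ 0.0229 -0.0077  0.0994]
266 262 0.1452 [ 0.0103 -0.0046 -0.0249] [ 0.025  -0.0076  0.1029]
266 268 0.1402 [ 0.01   -0.0044 -0.0302] [ 0.0279 -0.0075  0.1073]
266 275 0.1332 [ 0.0105 -0.0042 -0.0375] [ 0.0312 -0.0073  0.1138]
266 282 0.1262 [ 0.0112 -0.004  -0.0446] [ 0.0342 -0.007   0.1203]
266 300 0.1125 [ 0.0118 -0.0036 -0.0587] [ 0.0407 -0.0066  0.1328]
270 255 0.2097 [-0.0141 -0.0041  0.0351] [ 0.016  -0.0071  0.0387]
270 258 0.1504 [ 0.0098 -0.0029 -0.0197] [ 0.0228 -0.0059  0.0981]
270 262 0.1458 [ 0.01   -0.0028 -0.0243] [ 0.0249 -0.0058  0.1022]
270 268 0.1398 [ 0.0102 -0.0027 -0.0307] [ 0.028  -0.0057  0.1078]
270 275 0.1342 [ 0.01   -0.0026 -0.0365] [ 0.0312 -0.0056  0.1127]
270 282 0.1276 [ 0.0104 -0.0025 -0.0433] [ 0.0342 -0.0055  0.1189]
270 300 0.1135 [ 0.0112 -0.0022 -0.0578] [ 0.0408 -0.0052  0.1318]
276 255 0.2098 [-0.0141 -0.0002  0.0351] [ 0.0159 -0.0032  0.0387]
276 258 0.1497 [ 0.0101 -0.0001 -0.0203] [ 0.0228 -0.0031  0.0988]
276 262 0.1458 [ 0.0101
[... 518 characters left out ...]
 [ 0.0103  0.0034 -0.0308] [0.028  0.0004 0.1079]
284 275 0.1324 [ 0.0108  0.0032 -0.0382] [0.0312 0.0002 0.1146]
284 282 0.1278 [ 0.0104  0.0031 -0.0432] [3.420e-02 1.000e-04 1.187e-01]
284 300 0.1126 [ 0.0117  0.0028 -0.0586] [ 0.0407 -0.0003  0.1327]
289 255 0.209 [-0.0138  0.0082  0.0344] [0.016  0.0052 0.0395]
289 258 0.1496 [ 0.0102  0.0059 -0.0204] [0.0229 0.0029 0.0989]
289 262 0.1458 [ 0.01    0.0058 -0.0244] [0.025  0.0028 0.1022]
289 268 0.1387 [ 0.0107  0.0055 -0.0316] [0.028  0.0025 0.1089]
289 275 0.1336 [ 0.0103  0.0053 -0.0371] [0.0312 0.0023 0.1134]
289 282 0.1278 [ 0.0103  0.0051 -0.0432] [0.0342 0.0021 0.1186]
289 300 0.1135 [ 0.0112  0.0046 -0.0579] [0.0408 0.0016 0.1318]
```

```bash
python3 - <<'E'
from h import *
c=optics.camera_info("side"); 
p=np.array([.5668,.0119,.1602])
f=lambda P:(((proj(c,P)-[225,130])+.5)*5-.5).round(0)
for dz in (.014,0,-.018): print(dz,f(p-[0,0,dz]))
z=np.load("pics/s3.npz"); o,d=ray(z,(294,168))
for y in range(160,176): print(y,[ (lambda od:(od[0]+od[1]*z["d"][y,x]).round(3).tolist())(ray(z,(x,y))) for x in (293,296)])
s=status.state(); print(s["q"])
E
```

```text
0.014 [350. 225.]
0 [351. 207.]
-0.018 [353. 184.]
160 [[0.555, 0.009, 0.212], [0.557, -0.0, 0.218]]
161 [[0.556, 0.009, 0.208], [0.559, 0.002, 0.211]]
162 [[0.554, 0.008, 0.206], [0.557, 0.0, 0.21]]
163 [[0.559, 0.013, 0.195], [0.557, -0.0, 0.207]]
164 [[0.557, 0.01, 0.195], [0.559, 0.002, 0.2]]
165 [[0.558, 0.011, 0.189], [0.559, 0.001, 0.197]]
166 [[0.556, 0.008, 0.19], [0.559, 0.001, 0.194]]
167 [[0.558, 0.011, 0.182], [0.559, 0.001, 0.19]]
168 [[0.559, 0.011, 0.178], [0.559, 0.0, 0.187]]
169 [[0.557, 0.009, 0.177], [0.559, -0.0, 0.184]]
170 [[0.581, 0.034, 0.137], [0.559, 0.0, 0.179]]
171 [[0.578, 0.031, 0.137], [0.558, -0.002, 0.178]]
172 [[0.578, 0.031, 0.133], [0.584, 0.025, 0.133]]
173 [[0.581, 0.033, 0.125], [0.584, 0.025, 0.129]]
174 [[0.577, 0.029, 0.127], [0.584, 0.025, 0.126]]
175 [[0.58, 0.032, 0.118], [0.583, 0.024, 0.123]]
[-5.56934506e-02  3.36034633e-01  1.64621950e+00 -4.83007972e-04
  1.16254599e+00 -1.83426311e+00]
```

```bash
python3 -m inch '[{"tx":-0.014,"ty":0.006,"tz":-0.008,"yaw":0},{"tx":-0.014,"ty":0.006,"tz":-0.008,"yaw":0},{"tx":-0.014,"ty":0.0055,"tz":-0.008,"yaw":0},{"tx":0,"ty":0,"tz":0,"yaw":0},{"tx":0,"ty":0,"tz":0,"yaw":0}]'
python3 - <<'E'
from h import *
s,p,R=tcp()
t=w([.070,.0135,.066])-R[:,0]*.010+R[:,2]*.018
print(p,loc(p+R[:,0]*.01-R[:,2]*.018), delta(t))
E
```

```text
clock: 6.18
tool_pos: [0.5919, 0.038, 0.1768]
tool_rot: [-0.328, 3.124, -0.001]
force: [-0.6, -0.3, -0.1]
finger_gap: 0.006
[0.59186805 0.03796762 0.17678079] [0.07317443 0.01475543 0.0960593 ] [-0.01226741 -0.00127059  0.02762447]
```

```bash
python3 -m inch '[{"tx":-0.0125,"ty":-0.001,"tz":0,"yaw":0},{"tx":0,"ty":0,"tz":0.014,"yaw":0},{"tx":0,"ty":0,"tz":0.0135,"yaw":0},{"tx":0,"ty":0,"tz":0,"yaw":0}]'
python3 -m inch '[{"tx":0.0052,"ty":0,"tz":0.003,"yaw":0},{"tx":0.0052,"ty":-0.001,"tz":0.003,"yaw":0},{"tx":0.0052,"ty":-0.004,"tz":0.003,"yaw":0},{"tx":0.0052,"ty":-0.004,"tz":0.003,"yaw":0}]'
python3 -c "
from h import *
c,d=snap('wrist','w7',1.4,(170,105,410,285),3.3); s,p,R=tcp(); print(loc(p+R[:,0]*.01-R[:,2]*.018),s['force'])"
```

```text
clock: 6.52
tool_pos: [0.6003, 0.0389, 0.1459]
tool_rot: [0.326, -3.117, -0.001]
force: [-0.4, -0.3, -1.0]
finger_gap: 0.002
clock: 6.85
tool_pos: [0.5874, 0.0259, 0.1386]
tool_rot: [-0.326, 3.119, -0.001]
force: [4.1, 0.9, 1.2]
finger_gap: -0.002
[0.0457818  0.0030683  0.06671953] [ 3.99414979 -2.93396074 -0.09043884]
```

View pics/w7.png

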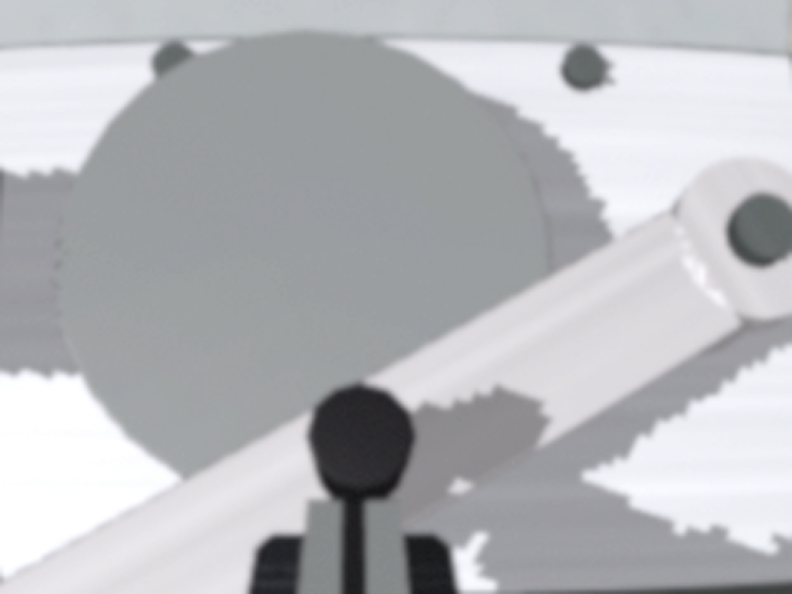

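```bash
python3 -m inch '[{"tx":0.0052,"ty":-0.002,"tz":0.003,"yaw":0},{"tx":0.0052,"ty":-0.0015,"tz":0.003,"yaw":0},{"tx":0.0052,"ty":-0.0015,"tz":0.003,"yaw":0},{"tx":0.0052,"ty":-0.001,"tz":0.003,"yaw":0},{"tx":0.0052,"ty":-0.001,"tz":0.003,"yaw":0},{"tx":0.0035,"ty":0,"tz":0.002,"yaw":0}]'
python3 -c "
from h import *
c,d=snap('wrist','w8',1.4,(170,105,410,285),3.3); s,p,R=tcp(); print(loc(p+R[:,0]*.01-R[:,2]*.018),s['force'])"
```

```text
clock: 7.4
tool_pos: [0.5568, 0.0129, 0.12]
tool_rot: [0.326, -3.123, 0.0]
force: [2.4, -1.6, 2.3]
finger_gap: 0.004
[ 0.00936605 -0.00209896  0.06675972] [ 0.91731165 -1.52222917  0.2930925 ]
```

View pics/w8.png

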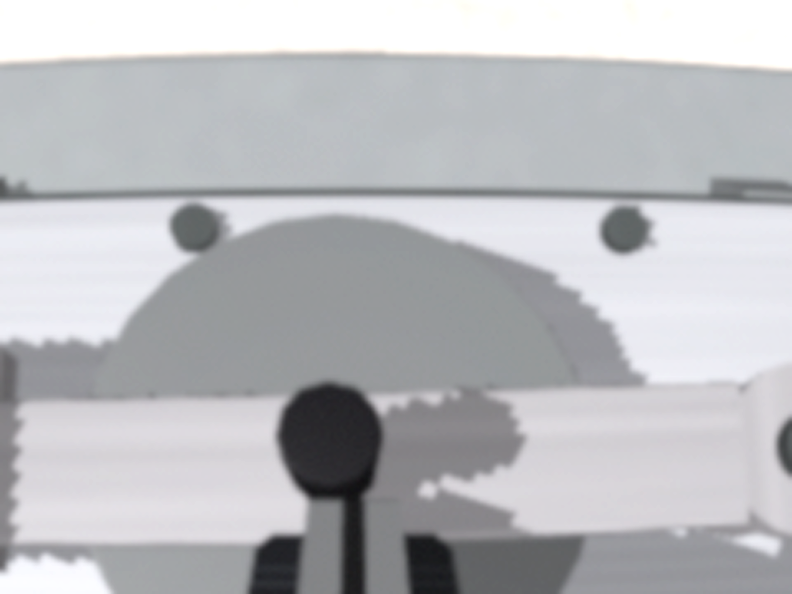

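```bash
python3 -m inch '[{"tx":0.002,"ty":-0.001,"tz":0.001,"yaw":0},{"tx":0.0017,"ty":-0.001,"tz":0.001,"yaw":0},{"tx":0,"ty":0,"tz":0,"yaw":0}]'
python3 -m inch '[{"tx":0.0017,"ty":0,"tz":0.001,"yaw":0},{"tx":0,"ty":0,"tz":0,"yaw":0}]'
python3 -c "
from h import *
s,p,R=tcp(); print(loc(p+R[:,0]*.01-R[:,2]*.018),s['force'])"
```

```text
clock: 7.7
tool_pos: [0.5554, 0.0118, 0.1186]
tool_rot: [-0.326, 3.123, 0.003]
force: [2.2, 2.9, 2.3]
finger_gap: 0.0
clock: 7.87
tool_pos: [0.5553, 0.0117, 0.1184]
tool_rot: [-0.326, 3.12, 0.003]
force: [4.0, 4.9, 6.2]
finger_gap: -0.002
[ 0.0082294  -0.00343213  0.06610354] [4.04247858 4.87133638 6.24138383]
```

```bash
python3 -m inch '[{"tx":0.002,"ty":0.001,"tz":0.001,"yaw":0},{"tx":0.002,"ty":0.001,"tz":0.001,"yaw":0},{"tx":0,"ty":0,"tz":0,"yaw":0},{"tx":0,"ty":0,"tz":0,"yaw":0}]'
python3 -c "
from h import *
c,d=snap('wrist','w9',1.4,(170,105,410,285),3.3); s,p,R=tcp(); print(loc(p+R[:,0]*.01-R[:,2]*.018),s['force'])"
```

```text
clock: 8.2
tool_pos: [0.5552, 0.0119, 0.1183]
tool_rot: [-0.326, 3.112, -0.001]
force: [8.4, 3.1, 8.7]
finger_gap: -0.004
[ 0.00793983 -0.0031281   0.06603955] [ 8.06791549  2.48846957 10.13932797]
```

View pics/w9.png

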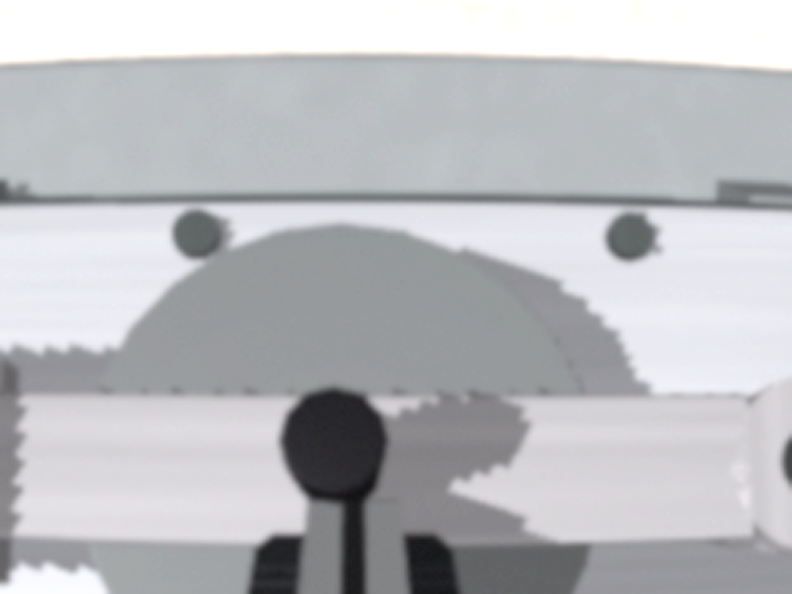

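```bash
python3 -m inch '[{"tx":-0.01,"ty":0,"tz":-0.006,"yaw":0},{"tx":-0.014,"ty":0,"tz":-0.014,"yaw":0},{"tx":0,"ty":0,"tz":-0.03,"yaw":0},{"tx":0,"ty":0,"tz":-0.03,"yaw":0},{"tx":0,"ty":0,"tz":-0.03,"yaw":0},{"tx":0.02,"ty":-0.04,"tz":0,"yaw":0},{"tx":0.02,"ty":-0.035,"tz":0,"yaw":0},{"tx":0,"ty":0,"tz":0,"yaw":0},{"tx":0,"ty":0,"tz":0,"yaw":0}]'
python3 -c "
from h import *
c,d=snap('wrist','w10',1.4,(170,105,410,285),3.3); s,p,R=tcp(); print(p,s['force'])"
```

```text
clock: 9.0
tool_pos: [0.5472, -0.0638, 0.2244]
tool_rot: [0.321, -3.121, -0.001]
force: [0.9, -0.2, -1.1]
finger_gap: -0.002
[ 0.54782859 -0.06264873  0.22437035] [-0.43634012  0.01342909 -0.17281905]
```

View pics/w10.png

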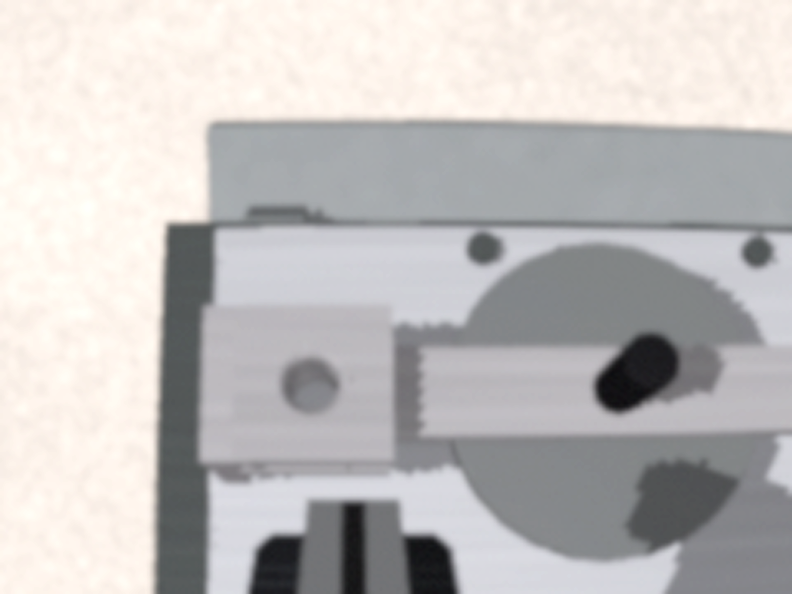

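```bash
python3 - <<'E'
from h import *
z=np.load("pics/w10.npz"); W=lambda x,y:(170+(x+.5)/3.3-.5,105+(y+.5)/3.3-.5)
for n,p,h in [("hole",(310,385),.06),("cheekFL",(204,306),.06),("cheekFR",(391,305),.06),("BL",(200,462),.06),("BR",(394,462),.06),("post",(652,361),.084)]:
    l=onplane(rayw(z,W(*p)),SL,h); print(n,l.round(4),w(l).round(4))
E
```

```text
hole [ 0.0005 -0.0857  0.06  ] [ 0.5588 -0.0717  0.1272]
cheekFL [-0.0202 -0.113   0.06  ] [ 0.5469 -0.1021  0.1169]
cheekFR [-0.0202 -0.0653  0.06  ] [ 0.5371 -0.0553  0.1169]
BL [ 0.0199 -0.113   0.06  ] [ 0.5809 -0.0949  0.1369]
BR [ 0.0199 -0.065   0.06  ] [ 0.571  -0.0479  0.1369]
post [-0.     -0.0051  0.084 ] [0.53   0.0047 0.1477]
```

```bash
python3 -m inch '[{"tx":0.0052,"ty":-0.0307,"tz":0,"yaw":0},{"tx":0.0052,"ty":-0.0307,"tz":0,"yaw":0},{"tx":0.0052,"ty":-0.0307,"tz":0,"yaw":0},{"tx":0.0052,"ty":-0.0307,"tz":0,"yaw":0},{"tx":0.0052,"ty":-0.0307,"tz":0,"yaw":0},{"tx":0.0052,"ty":-0.0307,"tz":-0.01,"yaw":0},{"tx":0.0052,"ty":-0.0307,"tz":-0.01,"yaw":0},{"tx":0.0052,"ty":-0.0307,"tz":-0.01,"yaw":0},{"tx":0,"ty":0,"tz":0,"yaw":0},{"tx":0,"ty":0,"tz":0,"yaw":0}]' 55 
python3 -c "
from h import *
c,d=snap('wrist','w11',1.4); s,p,R=tcp(); print(p,s['force'],s['finger_gap'])"
```

```text
clock: 9.88
tool_pos: [0.56, -0.3116, 0.2546]
tool_rot: [0.325, -3.124, -0.002]
force: [0.4, 1.0, -0.2]
finger_gap: 0.553
[ 0.55955844 -0.31011554  0.25415686] [-0.60925255  0.08853952 -0.00186945] 0.5483004450749343
```

View pics/w11.png

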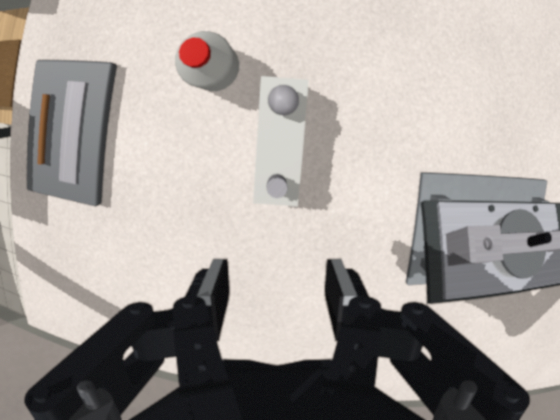

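```bash
python3 - <<'E'
from h import *
z=np.load("pics/w11.npz"); s,p,R=tcp(); T=z["cam_to_world"]
im=z["im"][70:215,240:320]; cv2.imwrite("pics/w11c.png",cv2.convertScaleAbs(cv2.resize(im,None,fx=4,fy=4,interpolation=cv2.INTER_CUBIC),alpha=1.4))
for x,y in [(208,275),(218,270),(220,266),(222,263),(336,270),(338,264),(277,187),(284,98)]:
    D=z["d"][y,x]; o,d=rayw(z,(x,y)); dc=d/ -(T[:3,:3].T@d)[2]
    print(x,y,round(float(D),4),(R.T@(o+dc*D-p)).round(4),(o+dc*D).round(4))
for q in [(277,186)]: print(onz(rayw(z,q),.086))
E
```

```text
208 275 0.133 [ 0.0118 -0.0299 -0.0375] [ 0.5543 -0.3419  0.2916]
218 270 0.1376 [ 0.0117 -0.0264 -0.0326] [ 0.5536 -0.3385  0.2867]
220 266 0.1394 [ 0.0126 -0.0258 -0.0305] [ 0.5526 -0.3381  0.2846]
222 263 0.1445 [ 0.0116 -0.0258 -0.0254] [ 0.5536 -0.3378  0.2796]
336 270 0.1374 [ 0.0118  0.0246 -0.0328] [ 0.543  -0.2886  0.2871]
338 264 0.1419 [ 0.0122  0.0263 -0.028 ] [ 0.5422 -0.287   0.2822]
277 187 0.3304 [ 0.0027 -0.0007  0.1664] [ 0.5567 -0.311   0.0877]
284 98 0.2983 [0.0921 0.0061 0.1606] [ 0.4679 -0.3229  0.0937]
[ 0.55608182 -0.3111652   0.086     ]
```

View pics/w11c.png

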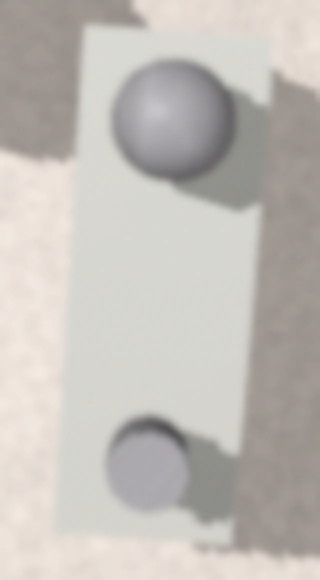

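```bash
python3 -m inch '[{"tx":0.0027,"ty":-0.0007,"tz":0.01,"yaw":0},{"tx":0,"ty":0,"tz":0.03,"yaw":0},{"tx":0,"ty":0,"tz":0.03,"yaw":0},{"tx":0,"ty":0,"tz":0.03,"yaw":0},{"tx":0,"ty":0,"tz":0.03,"yaw":0},{"tx":0,"ty":0,"tz":0.03,"yaw":0},{"tx":0,"ty":0,"tz":0.02,"yaw":0},{"tx":0,"ty":0,"tz":0,"yaw":0},{"tx":0,"ty":0,"tz":0,"yaw":0}]' 45
python3 -c "
from h import *
c,d=snap('wrist','w12',1.4); s,p,R=tcp(); print(p,s['force'],s['finger_gap']); print(R.T@(np.array([.5568,-.3110,.086])-p))"
```

```text
clock: 10.68
tool_pos: [0.5556, -0.3099, 0.0733]
tool_rot: [0.329, -3.12, -0.005]
force: [0.2, 0.3, 0.6]
finger_gap: 0.448
[ 0.55707351 -0.31105478  0.07515523] [ 0.850118   -0.40158845  0.5755863 ] 0.4500721462658263
[ 0.00026456  0.00012119 -0.01084446]
```

View pics/w12.png

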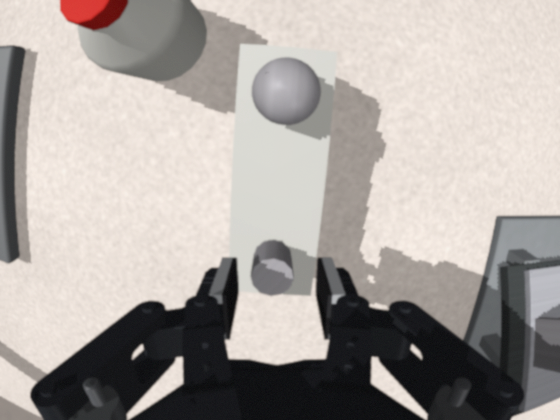

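```bash
python3 - <<'E'
from h import *
z=np.load("pics/w12.npz"); s,p,R=tcp(); T=z["cam_to_world"]
P=onz(rayw(z,(272,272)),.086); print(P, R.T@(P-p))
for x,y in [(234,262),(235,266),(320,262),(320,268),(272,275),(272,280)]:
    D=z["d"][y,x]; o,d=rayw(z,(x,y)); dc=d/ -(T[:3,:3].T@d)[2]
    print(x,y,round(float(D),4),(R.T@(o+dc*D-p)).round(4),(o+dc*D).round(4))
E
```

```text
[ 0.55521747 -0.31186516  0.086     ] [ 0.00199258 -0.00039538 -0.01084362]
234 262 0.1452 [ 0.013  -0.0174 -0.0224] [ 0.548  -0.3308  0.0976]
235 266 0.1467 [ 0.0106 -0.0172 -0.0216] [ 0.5503 -0.3301  0.0968]
320 262 0.1457 [ 0.0128  0.0216 -0.0221] [ 0.5401 -0.2926  0.0973]
320 268 0.1402 [ 0.0127  0.0208 -0.0279] [ 0.5403 -0.2933  0.1031]
272 275 0.159 [ 0.0008 -0.0004 -0.0118] [ 0.5564 -0.3116  0.087 ]
272 280 0.1606 [-0.0024 -0.0004 -0.0111] [ 0.5595 -0.311   0.0863]
```

```bash
python3 -m inch '[{"tx":0.001,"ty":-0.0024,"tz":0.004,"yaw":0},{"tx":0,"ty":0,"tz":0.009,"yaw":0},{"tx":0,"ty":0,"tz":0.009,"yaw":0},{"tx":0,"ty":0,"tz":0,"yaw":0}]' 
python3 -m inch '[{"tx":0,"ty":0,"tz":0,"yaw":0},{"tx":0,"ty":0,"tz":0,"yaw":0},{"tx":0,"ty":0,"tz":0,"yaw":0},{"tx":0,"ty":0,"tz":0,"yaw":0},{"tx":0,"ty":0,"tz":0,"yaw":0}]' 0 30
python3 -c "
from h import *
c,d=snap('wrist','w13',1.4,(170,105,410,285),3.3); s,p,R=tcp(); print(p,s['force'],s['finger_gap'])"
```

```text
clock: 11.07
tool_pos: [0.5557, -0.3145, 0.052]
tool_rot: [0.326, -3.123, -0.002]
force: [-0.4, 0.9, 0.5]
finger_gap: 0.447
clock: 11.48
tool_pos: [0.556, -0.3137, 0.0533]
tool_rot: [0.326, -3.124, -0.003]
force: [-1.4, 4.2, 2.8]
finger_gap: 0.245
[ 0.55602853 -0.31377145  0.05329764] [-1.81301354  5.81431644  2.3885507 ] 0.24517467238790616
```

View pics/w13.png

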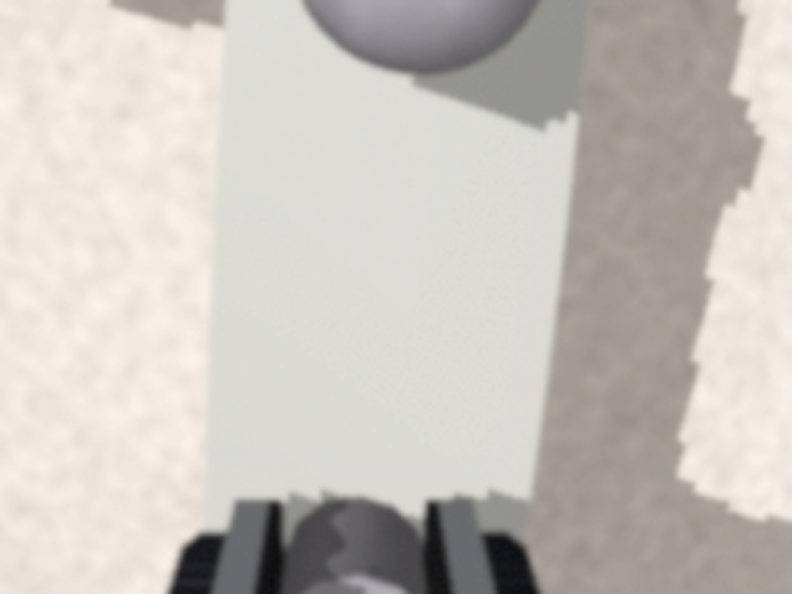

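```bash
python3 - <<'E'
from h import *
z=np.load("pics/w13.npz"); T=z["cam_to_world"]
for x in (243,246,278,276,305,310):
  for y in (253,255,257,258,259,262,268,275,282):
    D=z["d"][y,x]; o,d=rayw(z,(x,y)); dc=d/ -(T[:3,:3].T@d)[2]
    print(x,y,round(float(D),4),(o+dc*D).round(4))
E
```

```text
243 253 0.1626 [ 0.551  -0.3317  0.0603]
243 255 0.1627 [ 0.552  -0.3315  0.0605]
243 257 0.1508 [ 0.5477 -0.3312  0.0717]
243 258 0.1496 [ 0.5476 -0.3311  0.0729]
243 259 0.1489 [ 0.5477 -0.331   0.0737]
243 262 0.1456 [ 0.5476 -0.3307  0.0771]
243 268 0.1398 [ 0.5474 -0.3302  0.0832]
243 275 0.1319 [ 0.5464 -0.3296  0.0912]
243 282 0.1281 [ 0.5473 -0.3291  0.0954]
246 253 0.1621 [ 0.5505 -0.3303  0.0608]
246 255 0.1631 [ 0.5518 -0.3301  0.0602]
246 257 0.1508 [ 0.5474 -0.3299  0.0717]
246 258 0.1487 [ 0.547  -0.3298  0.0737]
246 259 0.1476 [ 0.5469 -0.3297  0.0749]
246 262 0.145 [ 0.547  -0.3294  0.0777]
246 268 0.1393 [ 0.5469 -0.3289  0.0836]
246 275 0.1339 [ 0.5472 -0.3284  0.0894]
246 282 0.1281 [ 0.547  -0.3279  0.0954]
278 253 0.1635 [ 0.5477 -0.3144  0.0595]
278 255 0.1605 [ 0.5474 -0.3145  0.0626]
278 257 0.159 [ 0.5477 -0.3144  0.0642]
278 258 0.1586 [ 0.548  -0.3144  0.0647]
278 259 0.1561 [ 0.5474 -0.3145  0.0672]
278 262 0.1531 [ 0.5475 -0.3145  0.0703]
278 268 0.1476 [ 0.5477 -0.3145  0.0762]
278 275 0.1426 [ 0.5484 -0.3144  0.0816]
278 282 0.1389 [ 0.5496 -0.3142  0.0
[... 410 characters left out ...]
598]
305 255 0.1625 [ 0.5455 -0.301   0.0608]
305 257 0.1497 [ 0.5412 -0.303   0.0728]
305 258 0.1507 [ 0.5421 -0.3027  0.072 ]
305 259 0.1474 [ 0.5412 -0.3032  0.0751]
305 262 0.1457 [ 0.5418 -0.3033  0.0771]
305 268 0.1399 [ 0.5419 -0.3038  0.0832]
305 275 0.1344 [ 0.5423 -0.3042  0.089 ]
305 282 0.1276 [ 0.5419 -0.3049  0.096 ]
310 253 0.163 [ 0.5442 -0.2986  0.0601]
310 255 0.1626 [ 0.545  -0.2985  0.0607]
310 257 0.1507 [ 0.5412 -0.3005  0.0719]
310 258 0.1495 [ 0.5412 -0.3007  0.0731]
310 259 0.1494 [ 0.5416 -0.3006  0.0733]
310 262 0.1456 [ 0.5413 -0.3011  0.0773]
310 268 0.1395 [ 0.5413 -0.3017  0.0836]
310 275 0.1333 [ 0.5414 -0.3023  0.0901]
310 282 0.1262 [ 0.5408 -0.3032  0.0973]
```

```bash
python3 -m inch '[{"tx":0,"ty":0.0012,"tz":0,"yaw":0},{"tx":0,"ty":0,"tz":-0.006,"yaw":0},{"tx":0,"ty":0,"tz":-0.008,"yaw":0},{"tx":0,"ty":0,"tz":-0.008,"yaw":0},{"tx":0,"ty":0,"tz":-0.008,"yaw":0},{"tx":0,"ty":0,"tz":-0.008,"yaw":0},{"tx":0,"ty":0,"tz":0,"yaw":0},{"tx":0,"ty":0,"tz":0,"yaw":0}]' 
python3 -c "
from h import *
c,d=snap('wrist','w14',1.4,(170,105,410,285),3.3); s,p,R=tcp(); print(p,s['force'],s['finger_gap'])"
```

```text
clock: 12.2
tool_pos: [0.5568, -0.314, 0.0926]
tool_rot: [-0.326, 3.123, -0.002]
force: [-1.7, 1.8, 0.7]
finger_gap: 0.24
[ 0.55665039 -0.31403411  0.09209252] [-0.8544786   2.6089604   0.15454134] 0.2400944794026708
```

View pics/w14.png

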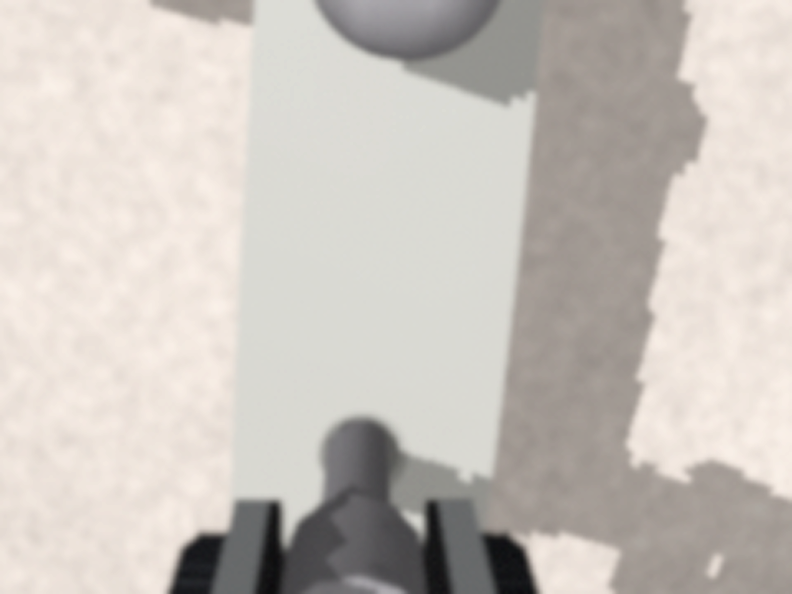

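```bash
python3 -m inch '[{"tx":0.005,"ty":0,"tz":0,"yaw":0},{"tx":0.005,"ty":0,"tz":0,"yaw":0},{"tx":0.005,"ty":0,"tz":0.0005,"yaw":0},{"tx":0.005,"ty":0,"tz":0.001,"yaw":0},{"tx":0,"ty":0,"tz":0,"yaw":0}]' 
python3 -c "
from h import *
c,d=snap('wrist','w15',1.4,(170,105,410,285),3.3); s,p,R=tcp(); print(p,s['force'],s['finger_gap'])"
```

```text
clock: 12.67
tool_pos: [0.5363, -0.3184, 0.0898]
tool_rot: [-0.326, 3.124, -0.001]
force: [2.3, 2.7, 0.8]
finger_gap: 0.236
[ 0.53654747 -0.31830299  0.08984624] [3.49328885 2.80948108 0.57179597] 0.24155804319346155
```

View pics/w15.png

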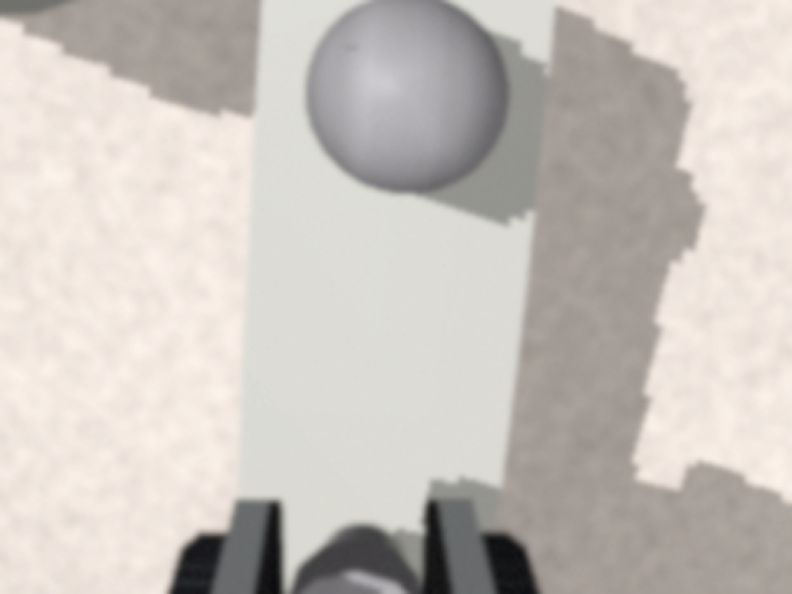

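```bash
python3 -m inch '[{"tx":0.004,"ty":0,"tz":0.001,"yaw":0},{"tx":0.004,"ty":0,"tz":0.001,"yaw":0},{"tx":0.004,"ty":0,"tz":0.001,"yaw":0},{"tx":0,"ty":0,"tz":0,"yaw":0}]' 
python3 -c "
from h import *
c,d=snap('side','s16',1.6,(325,230,425,330),6); s,p,R=tcp(); print(p,s['force'],s['finger_gap'])"
```

```text
clock: 13.05
tool_pos: [0.5241, -0.3208, 0.0865]
tool_rot: [0.326, -3.124, 0.0]
force: [2.7, 1.2, 0.2]
finger_gap: 0.242
[ 0.52436911 -0.32077713  0.08660465] [ 2.49577361  1.23907355 -0.19276614] 0.23992597182512104
```

View pics/s16.png

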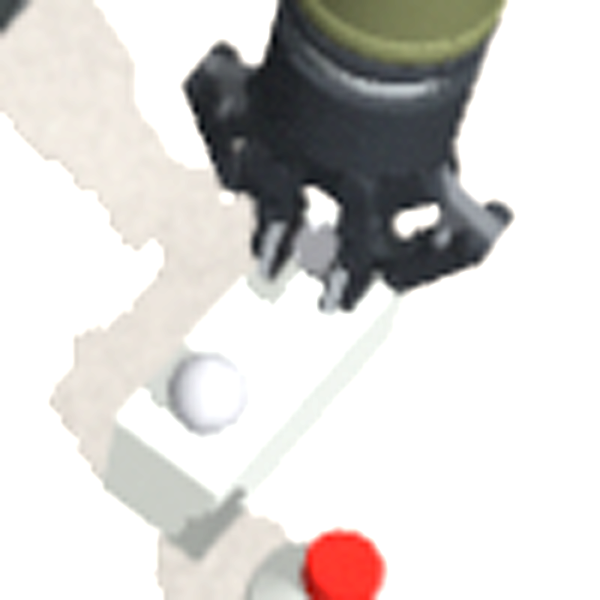

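```bash
python3 -m inch '[{"tx":0.004,"ty":0,"tz":-0.007,"yaw":0},{"tx":0.008,"ty":0,"tz":-0.014,"yaw":0},{"tx":0.003,"ty":0,"tz":-0.02,"yaw":0},{"tx":0,"ty":0,"tz":-0.03,"yaw":0},{"tx":0,"ty":0,"tz":-0.03,"yaw":0},{"tx":0,"ty":0,"tz":-0.027,"yaw":0},{"tx":0,"ty":0,"tz":0,"yaw":0},{"tx":0,"ty":0,"tz":0,"yaw":0}]' 
python3 -c "
from h import *
c,d=snap('side','s17',1.6,(325,200,425,300),6); c,d=snap('wrist','w17',1.6,(200,180,360,320),5); s,p,R=tcp(); print(p,s['force'],s['finger_gap'])"
```

```text
clock: 13.77
tool_pos: [0.51, -0.3249, 0.218]
tool_rot: [-0.326, 3.123, -0.007]
force: [0.3, -0.2, -2.1]
finger_gap: 0.243
[ 0.50873352 -0.32336463  0.21465644] [-0.62111351  0.87028267 -0.79795166] 0.2399110915268213
```

View pics/s17.png

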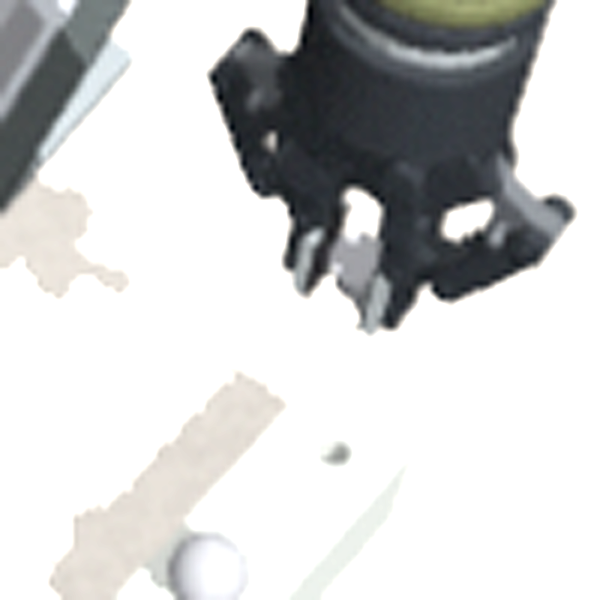

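View pics/w17.png

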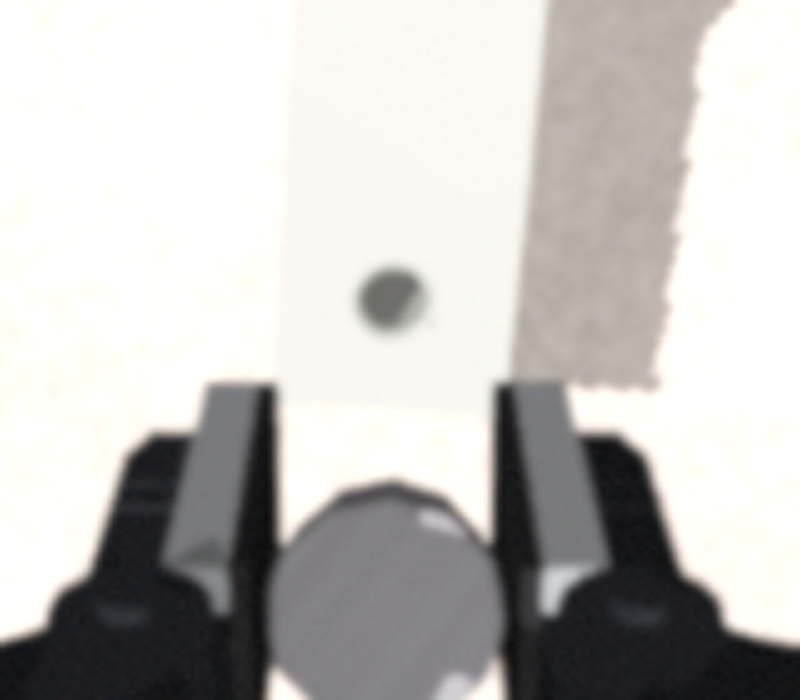

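```bash
cat >> h.py <<'E'
def headfit(tag,cx,cy,rx,ry,R):
    z=np.load(f"pics/{tag}.npz"); T=z["cam_to_world"]; Q=[]
    for y in range(cy-ry,cy+ry+1):
        for x in range(cx-rx,cx+rx+1):
            if ((x-cx)/rx)**2+((y-cy)/ry)**2<=1 and z["d"][y,x]>0:
                o,d=rayw(z,(x,y)); dc=d/ -(T[:3,:3].T@d)[2]; Q.append(o+dc*float(z["d"][y,x]))
    Q=np.array(Q); c=np.median(Q,0); u,s,v=np.linalg.svd(Q-Q.mean(0)); n=v[2]*np.sign(v[2][2]); nt=R.T@n
    print(len(Q),"c",Q.mean(0).round(4),"n_tool",nt.round(3),"tilt x",np.degrees(np.arctan2(nt[0],-nt[2])).round(1),"tilt y",np.degrees(np.arctan2(nt[1],-nt[2])).round(1),"rms",s[2]/len(Q)**.5)
    return Q.mean(0),n
E
python3 - <<'E'
from h import *
s,p,R=tcp()
c,n=headfit("w17",277,300,17,16,R); print(R.T@(c-p))
c,n=headfit("w17",277,300,14,13,R)
E
```

```text
845 c [ 0.5115 -0.3228  0.2493] n_tool [ 0.417 -0.011 -0.909] tilt x 24.6 tilt y -0.7 rms 0.0006138016804103565
[-2.79398543e-03 -5.62469257e-07 -3.46218851e-02]
563 c [ 0.5115 -0.3228  0.2492] n_tool [ 0.413 -0.015 -0.911] tilt x 24.4 tilt y -0.9 rms 0.0005921437019704106
```

```bash
python3 - <<'E'
from h import *
s,p,R=tcp()
c,n=headfit("w17",277,300,16,15,R)
F=w([0,-.0851,.060+.012]); print("F",F, "foot now",c-n*.074)
D=R.T@(F-(c-n*.074)); print(D, p)
E
```

```text
738 c [ 0.5115 -0.3228  0.2493] n_tool [ 0.415 -0.012 -0.91 ] tilt x 24.5 tilt y -0.8 rms 0.0005986503569176237
F [ 0.55237417 -0.0723852   0.13735383] foot now [ 0.54124642 -0.3155358   0.18187816]
[-0.06117293  0.23558411  0.04456968] [ 0.50873352 -0.32336463  0.21465644]
```

```bash
python3 -m inch '[{"tx":-0.0076,"ty":0.0294,"tz":0,"yaw":0},{"tx":-0.0076,"ty":0.0294,"tz":0,"yaw":0},{"tx":-0.0076,"ty":0.0294,"tz":0,"yaw":0},{"tx":-0.0076,"ty":0.0294,"tz":0,"yaw":0},{"tx":-0.0076,"ty":0.0294,"tz":0,"yaw":0},{"tx":-0.0076,"ty":0.0294,"tz":0,"yaw":0},{"tx":-0.0076,"ty":0.0294,"tz":0,"yaw":0},{"tx":-0.008,"ty":0.0298,"tz":0.01,"yaw":0},{"tx":0,"ty":0,"tz":0.01,"yaw":0},{"tx":0,"ty":0,"tz":0,"yaw":0}]' 
python3 -m inch '[{"tx":0,"ty":0,"tz":0,"yaw":0},{"tx":0,"ty":0,"tz":0,"yaw":0}]' 
python3 -c "
from h import *
c,d=snap('side','s18',1.6,(275,150,375,250),6); c,d=snap('wrist','w18',1.6,(200,180,360,320),5); s,p,R=tcp(); print(p,s['force'],s['finger_gap'])"
```

```text
clock: 14.7
tool_pos: [0.5183, -0.0786, 0.1915]
tool_rot: [0.331, -3.116, -0.003]
force: [-0.1, -0.3, -1.1]
finger_gap: 0.249
clock: 14.87
tool_pos: [0.5211, -0.0814, 0.1943]
tool_rot: [0.325, -3.123, 0.0]
force: [-0.5, 0.3, -0.8]
finger_gap: 0.239
[ 0.52174921 -0.08168067  0.1949194 ] [-0.01947575 -0.28103724 -1.35897398] 0.2427075406001676
```

View pics/s18.png

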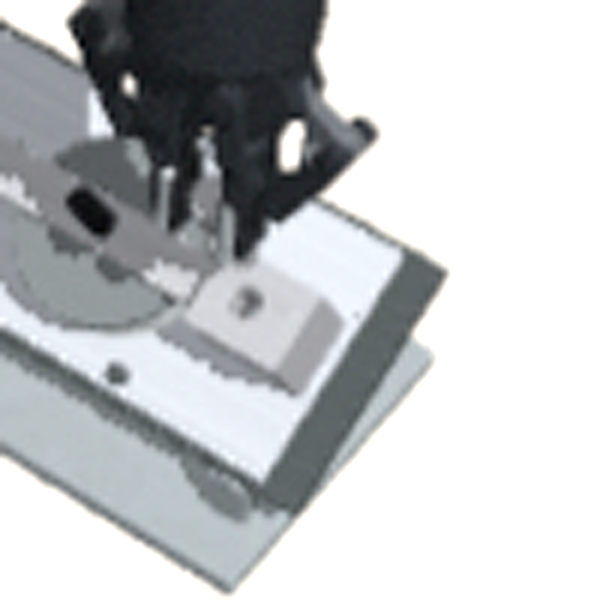

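View pics/w18.png

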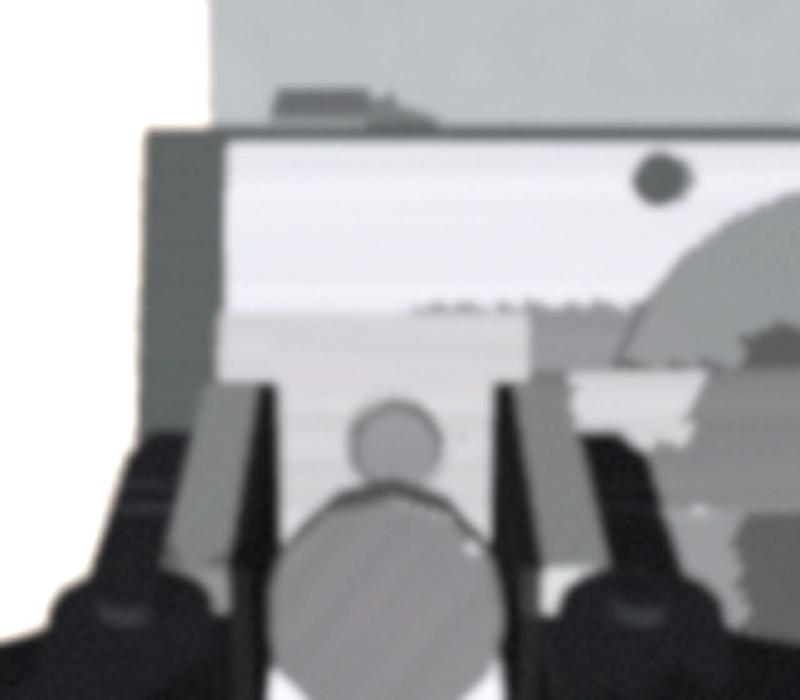

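```bash
python3 - <<'E'
from h import *
s,p,R=tcp(); z=np.load("pics/w18.npz")
px=(200+396.5/5-.5,180+443.5/5-.5)
l=onplane(rayw(z,px),SL,.06); print("hole",l, w(l))
c,n=headfit("w18",277,301,16,15,R); f=c-n*.074
print("foot loc",loc(f),"axis loc",SL[1].T@n)
F=l+[0,0,.008]; print(R.T@(w(F)-f))
E
```

```text
hole [ 4.27858779e-05 -8.56108673e-02  6.00000000e-02] [ 0.55838721 -0.07164337  0.12698292]
740 c [ 0.5243 -0.0804  0.2281] n_tool [ 0.416 -0.008 -0.909] tilt x 24.6 tilt y -0.5 rms 0.0006585866432900257
foot loc [ 0.01314117 -0.08661876  0.09150016] axis loc [ 0.09453993 -0.00774113  0.99549097]
[-0.0004066   0.00102038  0.02690046]
```

```bash
python3 -m inch '[{"tx":-0.0004,"ty":0.001,"tz":0.009,"yaw":0},{"tx":0,"ty":0,"tz":0.009,"yaw":0},{"tx":0,"ty":0,"tz":0.009,"yaw":0},{"tx":0,"ty":0,"tz":0,"yaw":0},{"tx":-0.002,"ty":0,"tz":0.00346,"yaw":0},{"tx":-0.002,"ty":0,"tz":0.00346,"yaw":0},{"tx":-0.0015,"ty":0,"tz":0.0026,"yaw":0},{"tx":-0.0015,"ty":0,"tz":0.0026,"yaw":0},{"tx":0,"ty":0,"tz":0,"yaw":0}]' 
python3 -c "
from h import *
c,d=snap('wrist','w19',1.6,(200,180,360,320),5); s,p,R=tcp(); print(p,s['force'],s['finger_gap'])
c,n=headfit('w19',277,301,16,15,R); f=c-n*.074; print('foot',loc(f),SL[1].T@n)"
```

```text
clock: 15.72
tool_pos: [0.5286, -0.078, 0.1551]
tool_rot: [0.327, -3.124, 0.001]
force: [-0.1, -1.0, -2.6]
finger_gap: 0.237
[ 0.52856893 -0.07797708  0.15527878] [-0.37882983  0.11263092 -2.4524764 ] 0.24049846441023728
740 c [ 0.5313 -0.0768  0.1885] n_tool [ 0.392 -0.005 -0.92 ] tilt x 23.1 tilt y -0.3 rms 0.0006206905083518329
foot [-0.00199646 -0.08474444  0.05362491] [ 0.12118372 -0.00507821  0.99261711]
```

View pics/w19.png

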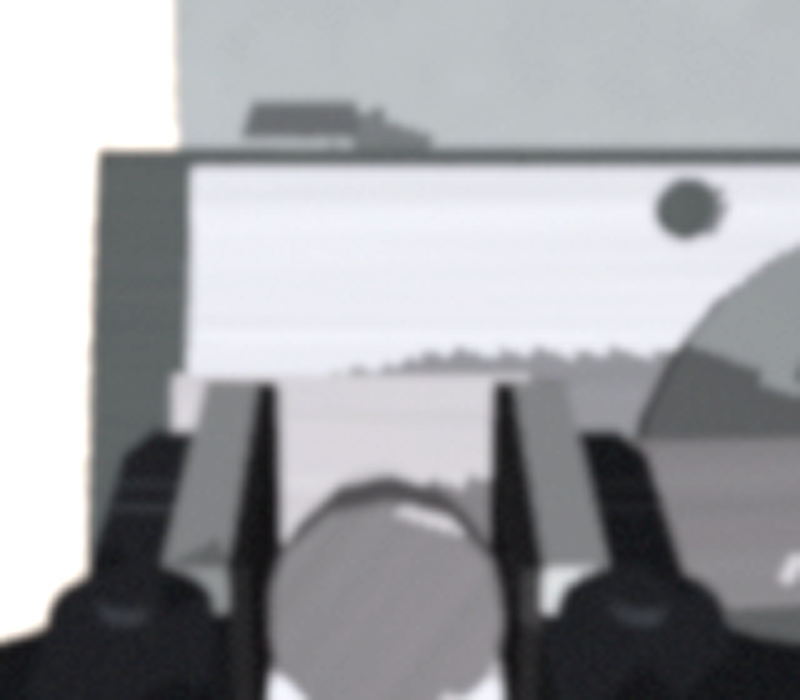

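```bash
python3 -m inch '[{"tx":0.0022,"ty":-0.0004,"tz":0.00125,"yaw":0},{"tx":0.0022,"ty":0,"tz":0.00125,"yaw":0},{"tx":-0.001,"ty":0,"tz":0.0018,"yaw":0},{"tx":-0.001,"ty":0,"tz":0.0018,"yaw":0},{"tx":0,"ty":0,"tz":0,"yaw":0},{"tx":0,"ty":0,"tz":0,"yaw":0}]' 
python3 -c "
from h import *
c,d=snap('wrist','w20',1.6,(200,180,360,320),5); s,p,R=tcp(); print(p,s['force'],s['finger_gap'])
c,n=headfit('w20',277,301,16,15,R); f=c-n*.074; print('foot',loc(f),SL[1].T@n, 'top',loc(c))"
```

```text
clock: 16.27
tool_pos: [0.527, -0.0788, 0.1498]
tool_rot: [-0.327, 3.123, -0.001]
force: [1.4, 0.5, -1.2]
finger_gap: 0.244
[ 0.52696947 -0.0788396   0.14974412] [ 1.26346646 -0.46725969 -0.14321591] 0.24042953236237374
739 c [ 0.5297 -0.0776  0.1832] n_tool [ 0.451 -0.025 -0.892] tilt x 26.8 tilt y -1.6 rms 0.0006479302861168459
foot [-0.00121999 -0.0836955   0.04948263] [ 0.05471156 -0.02549633  0.99817663] top [ 0.00282867 -0.08558223  0.1233477 ]
```

```bash
python3 -m inch '[{"tx":0.0013,"ty":0,"tz":0.0008,"yaw":0},{"tx":-0.0006,"ty":0,"tz":0.0023,"yaw":0},{"tx":-0.001,"ty":0,"tz":0.0018,"yaw":0},{"tx":-0.001,"ty":0,"tz":0.0018,"yaw":0},{"tx":-0.001,"ty":0,"tz":0.0018,"yaw":0},{"tx":0,"ty":0,"tz":0,"yaw":0},{"tx":0,"ty":0,"tz":0,"yaw":0}]' 
python3 -c "
from h import *
c,d=snap('wrist','w21',1.6,(200,180,360,320),5); s,p,R=tcp(); print(p,s['force'],s['finger_gap'])
c,n=headfit('w21',277,301,16,15,R); f=c-n*.074; print('foot',loc(f),SL[1].T@n, 'top',loc(c))"
```

```text
clock: 16.9
tool_pos: [0.529, -0.0783, 0.1409]
tool_rot: [-0.327, 3.124, -0.0]
force: [3.6, -1.2, -0.8]
finger_gap: 0.241
[ 0.52899916 -0.07833035  0.14088772] [ 3.67736007 -0.8580804  -0.47314887] 0.24432415883395744
741 c [ 0.5318 -0.0771  0.1743] n_tool [ 0.462 -0.008 -0.887] tilt x 27.5 tilt y -0.5 rms 0.000634206851542435
foot [-0.00304064 -0.08485816  0.04059504] [ 0.04322062 -0.00866016  0.99902802] top [ 0.00015768 -0.08549901  0.11452312]
```

```bash
python3 -m inch '[{"tx":-0.001,"ty":0,"tz":0.0022,"yaw":0},{"tx":-0.0012,"ty":0,"tz":0.0021,"yaw":0},{"tx":-0.0012,"ty":0,"tz":0.0021,"yaw":0},{"tx":-0.0012,"ty":0,"tz":0.0021,"yaw":0},{"tx":-0.0012,"ty":0,"tz":0.0021,"yaw":0},{"tx":0,"ty":0,"tz":0,"yaw":0},{"tx":0,"ty":0,"tz":0,"yaw":0}]' 
python3 -c "
from h import *
c,d=snap('wrist','w22',1.6,(200,180,360,320),5); s,p,R=tcp(); print(p,s['force'],s['finger_gap'])
c,n=headfit('w22',277,301,16,15,R); f=c-n*.074; print('foot',loc(f),SL[1].T@n, 'top',loc(c))"
```

```text
clock: 17.53
tool_pos: [0.5343, -0.077, 0.13]
tool_rot: [0.327, -3.124, -0.0]
force: [4.5, -0.3, -1.9]
finger_gap: 0.243
[ 0.53431143 -0.07693997  0.13000955] [ 4.15057525 -0.65359642 -1.59622922] 0.24294947346637827
741 c [ 0.5371 -0.0758  0.1634] n_tool [ 0.481  0.    -0.877] tilt x 28.8 tilt y 0.0 rms 0.0006253357466593806
foot [-0.00215354 -0.08525745  0.02841478] [ 2.17724102e-02 -4.61486007e-04  9.99762846e-01] top [-0.00054238 -0.0852916   0.10239723]
```

```bash
python3 -m inch '[{"tx":-0.0012,"ty":0,"tz":0.0021,"yaw":0},{"tx":-0.0012,"ty":0,"tz":0.0021,"yaw":0},{"tx":-0.0012,"ty":0,"tz":0.0021,"yaw":0},{"tx":-0.0012,"ty":0,"tz":0.0021,"yaw":0},{"tx":-0.0012,"ty":0,"tz":0.0021,"yaw":0},{"tx":-0.0008,"ty":0,"tz":0.0014,"yaw":0},{"tx":0,"ty":0,"tz":0,"yaw":0},{"tx":0,"ty":0,"tz":0,"yaw":0}]' 
python3 -c "
from h import *
c,d=snap('wrist','w23',1.6,(200,180,360,320),5); s,p,R=tcp(); print(p,s['force'],s['finger_gap'])
c,n=headfit('w23',277,301,16,15,R); f=c-n*.074; print('foot',loc(f),SL[1].T@n, 'top',loc(c))"
```

```text
clock: 18.25
tool_pos: [0.5411, -0.0756, 0.1183]
tool_rot: [-0.327, 3.124, 0.0]
force: [3.6, 0.1, -1.5]
finger_gap: 0.238
[ 0.54111368 -0.07552886  0.11826879] [ 4.62635064 -0.47712596 -1.87472341] 0.2463778957790861
740 c [ 0.5439 -0.0744  0.1517] n_tool [ 0.482 -0.002 -0.876] tilt x 28.8 tilt y -0.1 rms 0.0006375728679703732
foot [-0.00190271 -0.08509169  0.01481776] [ 0.02026131 -0.00287574  0.99979058] top [-0.00040337 -0.08530449  0.08880226]
```

View pics/w23.png

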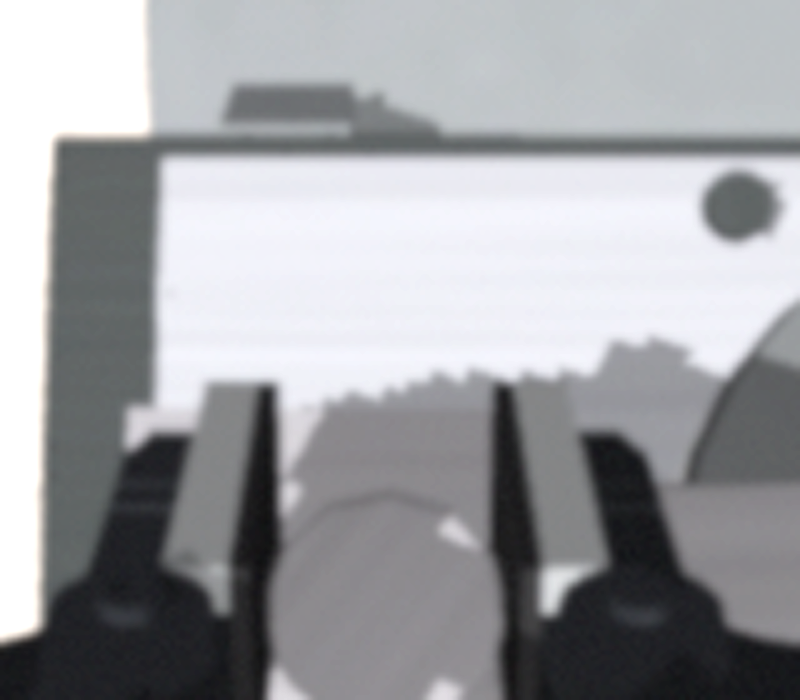

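```bash
python3 -m inch '[{"tx":-0.0005,"ty":0,"tz":0.0009,"yaw":0},{"tx":-0.0005,"ty":0,"tz":0.0009,"yaw":0},{"tx":-0.0005,"ty":0,"tz":0.0009,"yaw":0},{"tx":0,"ty":0,"tz":0,"yaw":0}]' 
python3 -m inch '[{"tx":-0.0005,"ty":0,"tz":0.0009,"yaw":0},{"tx":0,"ty":0,"tz":0,"yaw":0}]' 
python3 -m inch '[{"tx":-0.0005,"ty":0,"tz":0.0009,"yaw":0},{"tx":0,"ty":0,"tz":0,"yaw":0}]' 
python3 -c "
from h import *
c,d=snap('wrist','w24',1.6,(200,180,360,320),5); s,p,R=tcp(); print(p,s['force'],s['finger_gap'])
c,n=headfit('w24',277,301,16,15,R); f=c-n*.074; print('foot',loc(f),SL[1].T@n, 'top',loc(c))"
```

```text
clock: 18.63
tool_pos: [0.5419, -0.0754, 0.1164]
tool_rot: [0.327, -3.124, 0.0]
force: [0.3, -0.0, 5.1]
finger_gap: 0.242
clock: 18.8
tool_pos: [0.5419, -0.0754, 0.1163]
tool_rot: [0.327, -3.123, 0.001]
force: [-2.3, -0.4, 12.2]
finger_gap: 0.244
clock: 18.97
tool_pos: [0.5417, -0.0754, 0.1158]
tool_rot: [0.327, -3.122, 0.001]
force: [-3.8, -0.5, 16.0]
finger_gap: 0.246
[ 0.54173732 -0.07539212  0.11579662] [-5.0800171  -0.69783379 15.7080317 ] 0.24209665370404732
742 c [ 0.5443 -0.0742  0.1496] n_tool [ 0.487 -0.011 -0.873] tilt x 29.2 tilt y -0.7 rms 0.0006576390654696509
foot [-0.00228274 -0.0843894   0.01275323] [ 0.01686722 -0.0116053   0.99979038] top [-0.00103457 -0.0852482   0.08673772]
```

```bash
python3 -m inch '[{"tx":0.0008,"ty":0,"tz":-0.0016,"yaw":0},{"tx":0,"ty":0,"tz":0,"yaw":0},{"tx":0,"ty":0,"tz":0,"yaw":0},{"tx":0,"ty":0,"tz":0,"yaw":0},{"tx":0,"ty":0,"tz":0,"yaw":0}]' 50
python3 -m inch '[{"tx":0.002,"ty":0,"tz":-0.004,"yaw":0},{"tx":0.004,"ty":0,"tz":-0.008,"yaw":0},{"tx":0.005,"ty":0,"tz":-0.012,"yaw":0},{"tx":0.005,"ty":0,"tz":-0.02,"yaw":0},{"tx":0,"ty":0,"tz":-0.03,"yaw":0},{"tx":0,"ty":0,"tz":-0.03,"yaw":0},{"tx":0,"ty":0,"tz":0,"yaw":0},{"tx":0,"ty":0,"tz":0,"yaw":0}]'
python3 -c "
from h import *
c,d=snap('wrist','w25',1.4,(170,105,410,285),3.3); s,p,R=tcp(); print(p,s['force'],s['finger_gap'])
snap('side','s25',1.4,(225,130,425,330),3)"
```

```text
clock: 19.43
tool_pos: [0.5419, -0.0751, 0.115]
tool_rot: [0.327, -3.123, -0.001]
force: [0.7, 0.4, 0.6]
finger_gap: 0.495
clock: 20.1
tool_pos: [0.5283, -0.0791, 0.2231]
tool_rot: [-0.326, 3.119, -0.003]
force: [0.1, -0.3, -0.5]
finger_gap: 0.501
[ 0.52703656 -0.07878674  0.2213207 ] [-0.41522271  0.27533612 -0.14574872] 0.5011723885828195
```

View pics/w25.png

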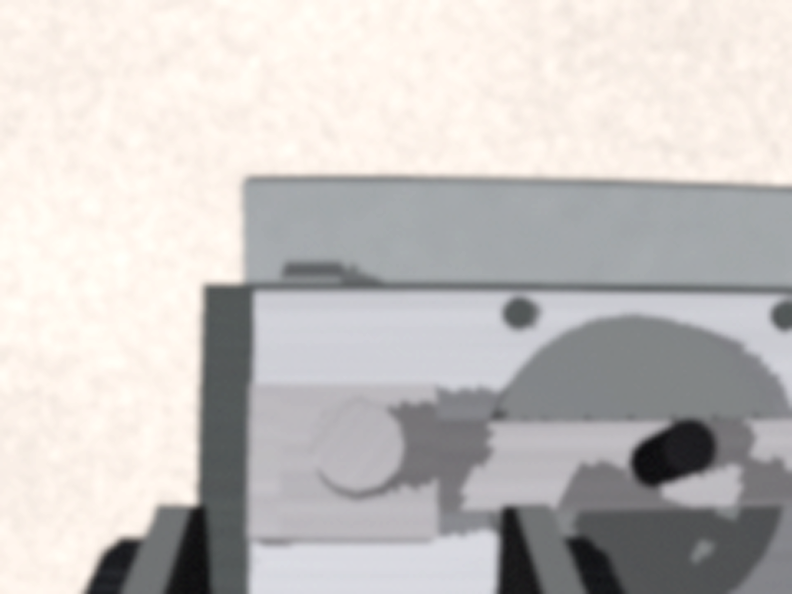

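View pics/s25.png

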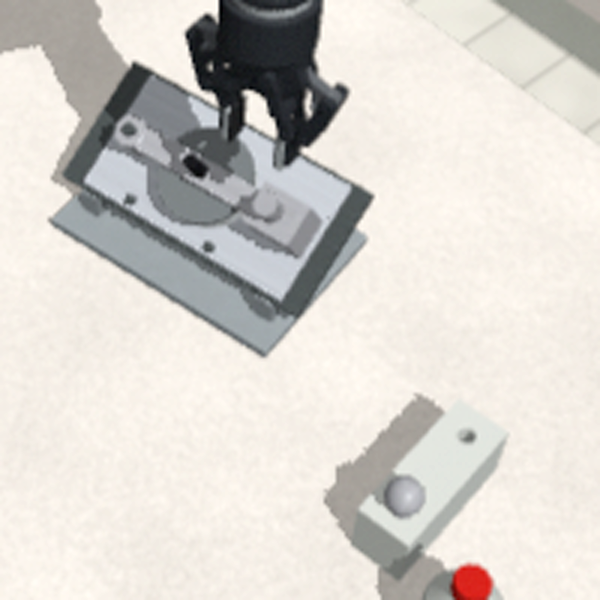

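```bash
python3 - <<'E'
from h import *
s,p,R=tcp(); print(s["clock"],s["force"])
c,n=headfit("w25",279,239,10,10,R); print("top",loc(c),"axis",SL[1].T@n,"angle",np.degrees(np.arccos((SL[1].T@n)[2])))
z=np.load("pics/w25.npz"); W=lambda x,y:(170+(x+.5)/3.3-.5,105+(y+.5)/3.3-.5)
print("origin est", loc(c-n*.026), "post",onplane(rayw(z,W(690,447)),SL,.084))
E
```

```text
20.2 [0.36931231 0.5903162  0.05514535]
315 c [ 0.5441 -0.0736  0.1497] n_tool [ 0.519 -0.012 -0.855] tilt x 31.3 tilt y -0.8 rms 0.0006643923262942458
top [-0.00105277 -0.08461212  0.08689804] axis [-0.02238911 -0.01212573  0.99967579] angle 1.4590140367200355
origin est [-0.00047066 -0.08429685  0.06090647] post [ 8.65188605e-05 -5.19638600e-03  8.40000000e-02]
```

```bash
python3 -c "
from bench import hand_in; print(hand_in())"
```

```text
the job is handed in; nothing more can be done
None
```

The clamp bar is home in the fork, and the plain-headed pin is through fork and bar with its head seated. I handed the job in at about 20 s, with the gripper clear of everything.

**How it went:** I pushed the bar to its stop with the closed fingers against the post. I gripped the pin high on its head and drew it most of the way out of the block. With its foot still in the hole, I tilted it there to match the slope. I found the hole from the wrist camera, about 5 mm to the -y side of its mark, and pushed the pin in until about 16 N built up on seating.

**Last checks from the wrist picture after release:**

| Check | Measured | Allowed |
|---|---|---|
| Pin position x | about -0.5 mm | -4 to 4 mm |
| Pin position y | about -84.3 mm | -93 to -67 mm |
| Pin position z | about 60.9 mm | 56 to 62.5 mm |
| Pin angle off square | about 1.5° | about 5° |
| Post x when bar is home (expected 0) | about 0.1 mm | – |

The side picture showed the ball-headed pin still standing in its hole. The cup and bowl were not in the last pictures; my moves kept well away from them and from the bottle.

**What disagreed:**
- **Fingertip position:** the wrist and side depth put the shut fingertips about 18 mm behind the reported TCP, not 14 mm ahead as described. Because of this, my first two pushes passed over the post without moving the bar. I used the measured tip position from then on.
- **Pin tilt:** before insertion the pin stood at only about 24.5° instead of 30°. It squared up in the hole as it went in.

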